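# Empty the spent battery packs out of an instrument box

## Robot

A 6-joint arm with a two-finger parallel gripper is mounted at the origin on the work surface. World frame = base frame: x ahead of the robot, y to its left, z up, the work surface at z = 0. Lengths are in m, angles in degrees, forces in N, time in s.
With the tool pointing down it reaches from about 0.325 to 0.9 m from the base axis. Payload 3.5 kg.
Tool frame: the origin (TCP) lies midway between the tips of the shut fingers; the grasp point (between the pads) lies env.grip_point_offset behind it (env.grip_point_offset is the distance from the TCP to the grasp point, in m); z points along the fingers, y is the line along which they close (so a half turn about z gives the same grasp; the last joint's range is limited). The gripper opens to 85 mm and grips with 20 to 120 N. Pads are 22 mm wide; open, the fingers measure 114 mm over their backs; the gripper's body (76 mm by 85 mm) begins 54 mm behind the grasp point. The pads swing forward as they close: fully open they stand 13 mm farther back than shut.
Start: joints at [-79.263, 15.837, -1.513, 72.651, 0, 84.076], TCP at [0.179, -0.599, 0.231] pointing down, gripper open.
Joint ranges: [-178.77, 178.77], [-48.84, 107.48], [-61.69, 71.31], [-111.58, 123.2], [-90, 87.43], [-180, 180]. Speed limits (degrees/s): [147.25, 147.25, 180, 180, 180, 180].

## Interface

Orientations are given as [roll, pitch, yaw] about the fixed x, y, z axes, in that order (R = Rz(yaw) Ry(pitch) Rx(roll)).
In Python, from plant import monitor, optics, ticket, env gives the robot as it stands. The module is installed in compiled form; this text tells all that it offers.
- The arm moves only by the tool play_rows, never from a script. Its argument "deltas" is text: rows parted by semicolons, each of 7 numbers parted by spaces: the turn, a rotation vector about the tool's x, y, z as a fraction of full scale, then the shift along the tool's x, y, z as a fraction of full scale, then the opening, from -1 (shut) to 1 (fully open). In form: rx ry rz x y z claw; .... A call has 1 to 5 rows; each row is the pose to reach, as a shift and turn from the pose commanded when the call began, along the tool's axes at that moment, turning the shorter way round; what a row does not reach only later rows make up. Full scale, the value 1, is 300 mm for a shift and pi rad for a turn. A row lasts 1/12 s, in which the tool goes at most 41.7 mm and 7.16 degrees, less where a joint would pass 70% of its speed; a pose out of reach is approached as far as the arm can. A call with a number of a shift or a turn outside -1 to 1 is refused whole. A call with a gripper value outside its range is refused whole. The fingers move at their own pace and stop on an object; "grip_force" is the grip in N (left out, the last holds). Time passes only in rows, so rows that repeat a pose let the fingers close. It gives the time, the measured TCP pose, the force, the opening and the grip force at its end, in the units of the state.
- monitor.observe(): the state, without advancing time (a new reading comes with each control period).
- optics.camera(name): name is "side" or "top" or "wrist"; returns the picture (384x512x3 uint8, blue, green, red); there is no depth.
- optics.camera_model(name): a dict with "fx", "fy", "cx", "cy" (pixels), "k1" (the pictures are not rectified: a ray, as slopes to the right and down, at radius r is drawn at 1 + k1 r^2 times it, then the intrinsics apply), "R" (3x3) and "t" (3): a world point X has camera coordinates R X + t; the wrist camera has in their place "hand_eye" (4x4, takes a point from camera to tool coordinates, whose origin is the TCP and whose axes are the flange's). Camera axes: x right, y down, z forward; pixel columns grow to the right and rows downward; lengths in m; the calibration is good to about 2 mm. A picture is of the moment at which its call begins: read the wrist's pose just before it. camera_model takes no time and is no camera call.
- ticket.sign_off(): hands the job in; it is judged then, once.
The state is a dict: "time": time; "joint_positions": joint angles; "dq": joint speeds; "joint_torque": joint torques, N m; "tcp_pos": TCP position; "eef_rot": TCP orientation; "contact_force": force on the tool from outside, world axes, zero at the start; "moment": the same for the moment, N m; "width": opening from 0.0 (shut) to 1.0 (fully open); "grasp_force": force on a finger pad.
Only numpy, scipy, OpenCV 4.12 (cv2) and the standard library are available. Lean on these libraries where they do the work, as an engineer would, in place of code of your own. Each camera call takes 0.05 s, during which the arm holds its last target. There are 200 camera calls.

## Task

Clear every loose part off the blue cover of the grey box into the white tray, then lift the cover off its two pins and lay it flat, grip up, in the middle of the pale blue mat. Take all the orange battery packs out of the box and put them in the red bin, then seat the cover back on the box, down over both pins and flat on the rim. Leave the other things on the bench where they are.

Things in the scene. Friction and masses are not known exactly. Their poses are not given: they have to be found in the camera images.
- box: Grey open-topped instrument box, fixed, 260 x 150 x 74 mm (x, y, z); origin under its centre, long side along x. Rim 74 mm above the bench, inner floor 6 mm up; well 206 mm (x) by 140 mm (y). Two fixed brass pins on the rim at x = +116 and -116 mm, y = 0: 8 mm diameter, 16 mm high, the upper 8 mm tapering to a 4 mm tip.
- cover: Loose blue cover plate, 260 x 150 x 5 mm, 0.45 kg; origin at the centre of its underside, z up. Two 15 mm holes at x = +116 and -116 mm, y = 0 go over the pins, either way round. Black upright grip bar in the middle: 50 mm along x, 12 mm thick (y), from 5 to 35 mm above the origin. Starts seated, underside on the rim.
- mat: Pale blue mat fixed to the bench, 300 x 190 x 4 mm (x, y, z), to the left of the box; origin at the centre of its underside.
- tray: White parts tray, open on top, fixed, 140 x 235 x 30 mm (x, y, z) outside, walls and floor 5 mm thick; origin at the centre of its underside, long side along y. To the right of the box; tray and bin may swap places.
- bin: Red battery bin, open on top, fixed, 140 x 235 x 50 mm (x, y, z) outside, walls and floor 5 mm thick; origin at the centre of its underside, long side along y. To the right of the box, beside the tray.
- valve: Loose aluminium valve block, 92 x 36 x 38 mm (x, y, z) block, square-cornered so it can lie on any face; origin at the centre of its underside as it stands at the start, long axis x, z up. About 0.34 kg. Starts on top of the cover near one end, lying across it. One of the three parts may be absent and then reads None from the start.
- solenoid: Loose steel and black solenoid block, 92 x 36 x 38 mm (x, y, z) block, square-cornered so it can lie on any face; origin at the centre of its underside as it stands at the start, long axis x, z up. About 0.45 kg. Starts on top of the cover near one end, lying across it. May be absent (None).
- regulator: Loose brass regulator block, 92 x 36 x 38 mm (x, y, z) block, square-cornered so it can lie on any face; origin at the centre of its underside as it stands at the start, long axis x, z up. About 0.5 kg. Starts on top of the cover beside the grip bar, lying along it, about 26 mm clear of the bar. May be absent (None).
- pack1: Spent battery pack, 0.3 kg: orange body 34 x 100 x 42 mm (x, y, z), on top a black grip rib 14 wide (x), 80 long (y), 22 mm high: 64 mm tall in all. Origin at the centre of its underside, z up. Starts on the box's floor under the cover, y along the box's y; places 60 mm apart along the box's x. Two or three packs; an absent one reads None from the start.
- pack2: Spent battery pack, 0.3 kg: orange body 34 x 100 x 42 mm (x, y, z), on top a black grip rib 14 wide (x), 80 long (y), 22 mm high: 64 mm tall in all. Origin at the centre of its underside, z up. Starts on the box's floor under the cover, y along the box's y; places 60 mm apart along the box's x. Two or three packs; an absent one reads None from the start.
- pack3: Spent battery pack, 0.3 kg: orange body 34 x 100 x 42 mm (x, y, z), on top a black grip rib 14 wide (x), 80 long (y), 22 mm high: 64 mm tall in all. Origin at the centre of its underside, z up. Starts on the box's floor under the cover, y along the box's y; places 60 mm apart along the box's x. Two or three packs; an absent one reads None from the start.
- spray_bottle: Bystander: bottle, 60 mm diameter, 170 mm tall, origin under its centre.
- grease_jar: Bystander: jar, 70 mm diameter, 70 mm tall, origin under its centre.
- mug: Bystander: white mug, 80 mm diameter, 90 mm tall, origin under its centre.
- screwdriver: Bystander: screwdriver lying on the bench in front of the box.
- wrench: Bystander: wrench lying on the bench beyond the mat.
- gauge_case: Bystander: flat grey case, 80 x 120 x 35 mm, origin under its centre.
There are look-alikes about, which are no part of the job. Leave any turquoise look-alike of the valve alone. Leave any pink look-alike of the solenoid alone.

How it is judged:
By the outcome, as a careful person would: the job done as asked, in the order asked, and still so for the second after the job is handed in, with the robot touching nothing.
Of valve, solenoid, regulator only 2 to 3 are there at a start; the rules pass over those that are not, and their reading is None.
Of pack1, pack2, pack3 only 2 to 3 are there at a start; the rules pass over those that are not, and their reading is None.
At some moment in a run one of valve, solenoid, regulator, cover may be knocked a few centimetres aside while the robot is not near it.
Once in a run the grip may slacken for a moment while it holds something.
It also fails if it takes over 210 s, if anything falls off the work surface, if the arm or the gripper's body presses on something with over 40 N, if the wrist force passes 120 N, or if a joint passes its speed limit or range.

## Working session

There is one attempt and no reset: what is moved stays moved. The work goes in short steps, Python scripts to look and compute and a tool call to move; the robot and the scene stay as the last step left them, time stands still between calls to the robot, and variables do not carry over. Pictures are saved under pics/ and viewed, at most 14 in all, crops included, and the job is handed in when it is done.

Besides the shell and the picture viewer there is one more tool, called after "Request:" as a command line: name --argument value ..., lists and objects as JSON in quotes. play_rows: Moves the arm, as the interface text tells. Shift numbers are shares of 300 mm and turn numbers shares of pi rad, none past 1 either way. Its arguments: {"type":"object","properties":{"deltas":{"type":"string"},"grip_force":{"type":"number"}},"required":["deltas"]}

```bash
mkdir -p pics; ls; cat > h.py <<'E'
import numpy as np, cv2
from scipy.spatial.transform import Rotation as Ro
from plant import monitor, optics, ticket, env
def model(name, s=None):
    m=optics.camera_model(name)
    if name=='wrist':
        s=s or monitor.observe()
        T=np.eye(4); T[:3,:3]=Ro.from_euler('xyz',s['eef_rot'],degrees=True).as_matrix(); T[:3,3]=s['tcp_pos']
        W=T@np.array(m['hand_eye']); R=W[:3,:3].T; t=-R@W[:3,3]
    else: R=np.array(m['R']); t=np.array(m['t'])
    return m,R,t
def shot(name,fn=None):
    s=monitor.observe(); M=model(name,s); im=optics.camera(name)
    if fn: cv2.imwrite('pics/'+fn,im)
    return im,M
def ray(M,uv):
    m,R,t=M; d=np.array([(uv[0]-m['cx'])/m['fx'],(uv[1]-m['cy'])/m['fy']]); p=d.copy()
    for _ in range(20): p=d/(1+m['k1']*(p@p))
    v=R.T@np.array([p[0],p[1],1]); return -R.T@t, v
def onz(M,uv,z):
    c,v=ray(M,uv); return c+v*(z-c[2])/v[2]
def proj(M,X):
    m,R,t=M; q=R@np.array(X)+t; p=q[:2]/q[2]; p=p*(1+m['k1']*(p@p)); return np.array([p[0]*m['fx']+m['cx'],p[1]*m['fy']+m['cy']])
def move(target,yaw=None):
    """shift in tool axes (share of 300mm) from present measured pose"""
    s=monitor.observe(); R=Ro.from_euler('xyz',s['eef_rot'],degrees=True)
    return R.inv().apply(np.array(target)-s['tcp_pos'])/0.3
E
python3 - <<'E'
from h import *
print(monitor.observe(), env.grip_point_offset)
for n in('top','side','wrist'):
    im,M=shot(n,n+'0.png'); print(n,M[0],(-M[1].T@M[2]))
a=[cv2.imread('pics/%s0.png'%n) for n in('top','side')]
E
```

```text
pics
{'time': 0.0, 'joint_positions': array([-7.92638671e+01,  1.58782218e+01, -1.59767769e+00,  7.26503619e+01,
        6.42942409e-04,  8.40755094e+01]), 'dq': array([-0.0091849 , -0.00733225, -0.02772896, -0.03435868,  0.06257459,
       -0.08567251]), 'joint_torque': array([ 1.34351092e-03, -4.45514703e+01,  2.95198524e+01,  1.64154317e-02,
       -3.31334968e-05,  8.89733258e-06]), 'tcp_pos': array([ 0.17903647, -0.59800046,  0.23016144]), 'eef_rot': array([-1.79874479e+02, -1.36719058e-02,  1.66606078e+01]), 'contact_force': array([ 0.01020289, -1.2081724 ,  0.13375205]), 'moment': array([-0.01932489, -0.02115487, -0.04099916]), 'grasp_force': 0.0, 'width': 0.9981356817506142} 0.0187
top {'fx': 436.63544784617295, 'fy': 436.63544784617295, 'cx': 258.42375750821265, 'cy': 192.78476368482086, 'k1': 0.008704368486624817, 'R': array([[-0.01307659, -0.99986914,  0.00952407],
       [-0.99485489,  0.01205285, -0.10059066],
       [ 0.1004627 , -0.01079045, -0.99488231]]), 't': array([-0.07291036,  0.52818848,  1.27194715])} [ 0.39673423 -0.06554212  1.31926295]
side {'fx': 447.808382
[... 177 characters left out ...]
.41531837,  0.52206973, -0.74495225],
       [ 0.47770118, -0.57174984, -0.66701102]]), 't': array([0.36884722, 0.32532639, 1.16549263])} [-0.13609915  0.72996559  1.02415128]
wrist {'fx': 342.7793441795675, 'fy': 342.7793441795675, 'cx': 258.1811558923294, 'cy': 194.518411522085, 'k1': -0.0417208652405956, 'hand_eye': array([[ 6.26890572e-04, -9.58974302e-01, -2.83492319e-01,
         7.28106770e-02],
       [ 9.99998971e-01,  9.66937724e-04, -1.05956487e-03,
         2.15271445e-03],
       [ 1.29021490e-03, -2.83491363e-01,  9.58973922e-01,
        -1.42063864e-01],
       [ 0.00000000e+00,  0.00000000e+00,  0.00000000e+00,
         1.00000000e+00]])} [ 0.24948435 -0.57952711  0.37230502]
```

View pics/top0.png

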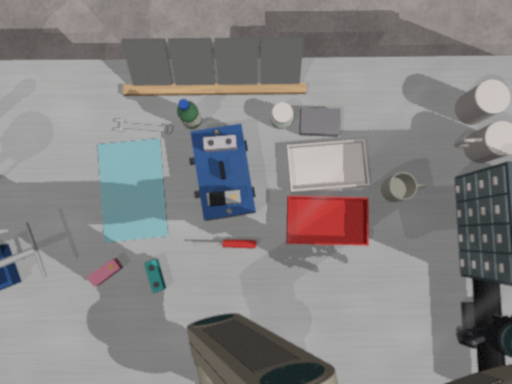

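View pics/side0.png

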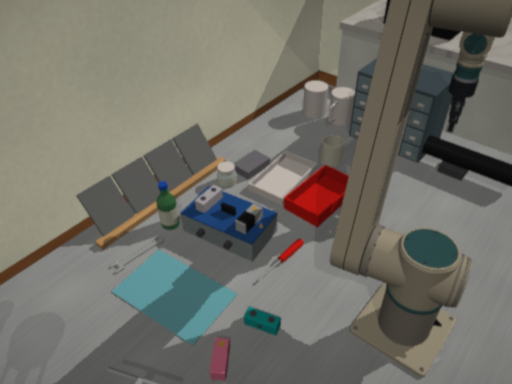

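The top view shows the box and cover at (223,172), the silver valve at (220,143) and the steel/black solenoid at (224,198). The regulator isn't there. The mat is at (132,190), the tray at (328,165) and the bin at (327,220). The look-alikes are the turquoise block at (154,275) and the pink one at (105,272), which I'll leave alone; the blue thing at (5,265) is off the job.

```bash
cat >> h.py <<'E'
def big(mask,n=1,amin=30):
    c,_=cv2.findContours(mask.astype(np.uint8),cv2.RETR_EXTERNAL,cv2.CHAIN_APPROX_NONE)
    return [k for k in sorted(c,key=cv2.contourArea,reverse=True) if cv2.contourArea(k)>amin][:n]
def rect(M,cnt,z):
    """contour -> plane z -> min area rect: centre, long, short (mm), yaw of long side"""
    P=np.array([onz(M,p,z)[:2] for p in cnt.reshape(-1,2).astype(float)])
    (c,wh,a)=cv2.minAreaRect((P*1000).astype(np.float32))
    if wh[0]<wh[1]: wh=wh[::-1]; a+=90
    return np.round(c,1),np.round(wh,1),round((a+90)%180-90,1)
def hsv(im): return cv2.split(cv2.cvtColor(im,cv2.COLOR_BGR2HSV))
E
python3 - <<'E'
from h import *
im=cv2.imread('pics/top0.png'); M=model('top'); H,S,V=hsv(im)
roi=np.zeros(H.shape,bool); roi[110:230,175:270]=1
fill=lambda m: cv2.morphologyEx(m.astype(np.uint8),cv2.MORPH_CLOSE,np.ones((5,5)))
print('cover',rect(M,np.vstack(big((H>105)&(H<128)&(S>120)&roi,3)),.079))
print('mat',rect(M,big(fill((H>85)&(H<100)&(S>60)))[0],.004))
print('bin',rect(M,big(fill(((H<6)|(H>174))&(S>150)))[0],.05))
r2=np.zeros(H.shape,bool); r2[130:200,280:375]=1
for k in big((V>175)&r2,2): print('tray',rect(M,k,.03),cv2.boundingRect(k))
for uv in [(220,143),(224,198),(222,132),(229,212),(217,168)]: print(uv,H[uv[1],uv[0]],S[uv[1],uv[0]],V[uv[1],uv[0]],onz(M,uv,.117))
for k in big(fill((S<90)&(V>150)&roi),4): print('blk',rect(M,k,.117),cv2.boundingRect(k))
for n in('turq','pink'):pass
c=cv2.resize(im[110:235,170:290],None,fx=5,fy=4.8*5/4.8,interpolation=cv2.INTER_CUBIC)[:600]
cv2.imwrite('pics/c0.png',c[:600,:600])
E
```

```text
cover (array([586.2,  23.3]), array([257.5, 150.6]), 8.6)
mat (array([544. , 301.8]), array([293.8, 186. ]), 5.2)
bin (array([ 443.1, -278.7]), array([231.1, 135.4]), 88.0)
tray (array([ 607.7, -267. ]), array([192.1, 138.4]), -86.1) (287, 144, 69, 47)
(220, 143) 156 7 184 [0.659387   0.02705691 0.117     ]
(224, 198) 105 9 55 [0.504813   0.01668544 0.117     ]
(222, 132) 108 160 123 [0.69068399 0.0213153  0.117     ]
(229, 212) 19 22 94 [0.4659462  0.00312827 0.117     ]
(217, 168) 108 154 106 [0.58879989 0.03569919 0.117     ]
blk (array([620.3, -61.9]), array([366.3, 160.2]), 24.4) (199, 110, 71, 114)
blk (array([663. ,  28.4]), array([88.8, 34.5]), -86.2) (204, 135, 32, 14)
blk (array([433.1, 115.7]), array([71.6, 24.6]), 89.2) (175, 220, 27, 10)
blk (array([510.1,  -8.2]), array([38.8, 27.8]), 89.3) (226, 191, 15, 11)
```

View pics/c0.png

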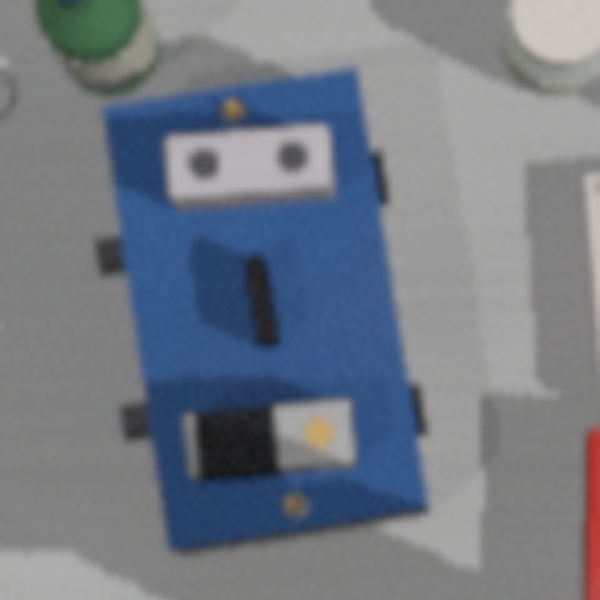

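The crop confirms the choice. The silver block with two dark dots is the valve, top centre px (220,142), and the steel/black block is the solenoid, top centre px (224,198). The brass pins are at about (216,131) and (229,211). Next I move in above the cover.

```bash
cat >> h.py <<'E'
def plan(pts,s=None):
    """pts: list of (x,y,z,yaw,ncalls); prints per-call totals: rz, x y z in units, chaining from the measured pose (tool taken as pointing down)"""
    s=s or monitor.observe(); p=np.array(s['tcp_pos']); y=s['eef_rot'][2]
    for X,Y,Z,W,n in pts:
        dp=(np.array([X,Y,Z])-p)/n; dy=((W-y+180)%360-180)/n
        for i in range(n):
            a=np.deg2rad(y); ex=np.array([np.cos(a),np.sin(a),0]); ey=np.array([np.sin(a),-np.cos(a),0])
            print('rz %.4f  xyz %.4f %.4f %.4f   (%.0f mm %.1f deg)'%(-dy/180,dp@ex/.3,dp@ey/.3,-dp[2]/.3,np.linalg.norm(dp)*1000,dy))
            p=p+dp; y+=dy
        print('--')
E
python3 - <<'E'
from h import *
plan([(.585,.045,.30,94,4)])
M=model('top')
for uv in [(287,144),(366,139),(369,188),(289,191)]: print(onz(M,uv,.03))
for uv in [(220,142.2),(224,197.8)]: print(onz(M,uv,.117))
E
```

```text
rz -0.1074  xyz 0.4777 -0.4165 -0.0580   (191 mm 19.3 deg)
rz -0.1074  xyz 0.5887 -0.2348 -0.0580   (191 mm 19.3 deg)
rz -0.1074  xyz 0.6332 -0.0267 -0.0580   (191 mm 19.3 deg)
rz -0.1074  xyz 0.6063 0.1845 -0.0580   (191 mm 19.3 deg)
--
[ 0.67313237 -0.1672713   0.03      ]
[ 0.68573154 -0.40550516  0.03      ]
[ 0.53725012 -0.40886274  0.03      ]
[ 0.53115191 -0.1704347   0.03      ]
[0.66166217 0.02704689 0.117     ]
[0.50536759 0.0166826  0.117     ]
```

Request:
play_rows --deltas "0 0 -0.0215 0.0955 -0.0833 -0.0116 1; 0 0 -0.043 0.191 -0.1666 -0.0232 1; 0 0 -0.0645 0.2866 -0.25 -0.0348 1; 0 0 -0.086 0.382 -0.333 -0.0464 1; 0 0 -0.1074 0.4777 -0.4165 -0.058 1"

```text
time: 0.57
tcp_pos: [0.2811, -0.4362, 0.2484]
eef_rot: [-180.0, -0.0, 36.1]
contact_force: [0.2, -0.8, 0.3]
width: 1.004
grasp_force: 0.0
```

Request:
play_rows --deltas "0 0 -0.0215 0.1177 -0.047 -0.0116 1; 0 0 -0.043 0.2355 -0.094 -0.0232 1; 0 0 -0.0645 0.353 -0.141 -0.0348 1; 0 0 -0.086 0.471 -0.188 -0.0464 1; 0 0 -0.1074 0.5887 -0.2348 -0.058 1"

```text
time: 0.98
tcp_pos: [0.3826, -0.2753, 0.2661]
eef_rot: [-180.0, -0.0, 55.5]
contact_force: [0.3, -0.9, 0.1]
width: 1.002
grasp_force: 0.0
```

Request:
play_rows --deltas "0 0 -0.0215 0.1266 -0.0053 -0.0116 1; 0 0 -0.043 0.253 -0.0107 -0.0232 1; 0 0 -0.0645 0.38 -0.016 -0.0348 1; 0 0 -0.086 0.5066 -0.0214 -0.0464 1; 0 0 -0.1074 0.6332 -0.0267 -0.058 1"

```text
time: 1.4
tcp_pos: [0.4841, -0.1145, 0.2835]
eef_rot: [-180.0, 0.0, 74.9]
contact_force: [0.3, 0.2, -0.6]
width: 0.997
grasp_force: 0.0
```

Request:
play_rows --deltas "0 0 -0.0215 0.1213 0.0369 -0.0116 1; 0 0 -0.043 0.2425 0.0738 -0.0232 1; 0 0 -0.0645 0.3638 0.1107 -0.0348 1; 0 0 -0.086 0.485 0.1476 -0.0464 1; 0 0 -0.1074 0.6063 0.1845 -0.058 1"

```text
time: 1.82
tcp_pos: [0.5856, 0.0463, 0.3008]
eef_rot: [-180.0, 0.0, 94.2]
contact_force: [1.0, -1.3, 0.8]
width: 0.999
grasp_force: 0.0
```

```bash
python3 - <<'E'
from h import *
print(monitor.observe()['tcp_pos'],monitor.observe()['eef_rot'])
im,M=shot('wrist','w1.png')
H,S,V=hsv(im)
print('cover',[(rect(M,k,.079),cv2.boundingRect(k)) for k in big((H>105)&(H<128)&(S>120),2)])
for k in big((S<60)&(V>140),5,500): print('grey',rect(M,k,.117),cv2.boundingRect(k))
E
```

```text
[0.58556011 0.04625483 0.30076409] [-1.79970492e+02  5.58513851e-03  9.41986474e+01]
cover [((array([587.1,  24. ]), array([258.6, 149.7]), 8.8), (130, 104, 247, 149)), ((array([811. , 124.8]), array([45. , 30.6]), 5.0), (457, 89, 42, 31))]
grey (array([481.7, 105.9]), array([583.7, 274. ]), 36.1) (0, 0, 478, 322)
grey (array([666. , -40.4]), array([335.4, 204.6]), 38.0) (156, 94, 299, 260)
grey (array([ 599.9, -144.5]), array([114.6,  72.4]), 4.2) (206, 307, 104, 54)
grey (array([662.3,  30.1]), array([90.6, 36.5]), -86.1) (313, 145, 42, 89)
grey (array([509.4,  -6.1]), array([38.7, 34.4]), -85.5) (160, 196, 37, 37)
```

View pics/w1.png

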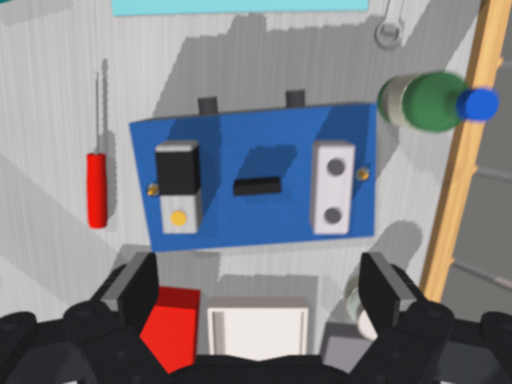

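The wrist view agrees with the top view. The cover is at (587,24) mm with yaw 8.8°, and the valve is on the right of the image at (662,30) mm. The solenoid is on the left, px (180,187). Both pins are visible, at px (152,189) and (363,174).

```bash
python3 - <<'E'
from h import *
im=cv2.imread('pics/w1.png'); M=model('wrist')
print(onz(M,(152,189),.09),onz(M,(363,174),.09),onz(M,(180,187),.117),onz(M,(478,104),.17))
plan([(.6629,.0175,.16,94,1),(.6629,.0175,.084,94,1)])
E
```

```text
[0.48041567 0.0160177  0.09      ] [0.70333698 0.05030969 0.09      ] [0.5160304  0.02827159 0.117     ] [0.75896221 0.12987892 0.17      ]
rz 0.0033  xyz -0.1324 0.2348 0.4701   (163 mm -0.6 deg)
--
rz -0.0000  xyz 0.0000 0.0000 0.2533   (76 mm 0.0 deg)
--
```

Request:
play_rows --deltas "0 0 0 0 0 0 0.32; 0 0 0 0 0 0 0.32; 0 0 0 0 0 0 0.32"

```text
time: 2.12
tcp_pos: [0.5844, 0.0437, 0.3004]
eef_rot: [-179.9, 0.0, 93.9]
contact_force: [-1.3, 0.1, -0.2]
width: 0.656
grasp_force: 0.0
```

```bash
python3 - <<'E'
from h import *
s=monitor.observe(); print(s['tcp_pos'],s['eef_rot'],s['time'],s['width'])
im,M=shot('wrist','w2.png')
H,S,V=hsv(im)
print('cover',[(rect(M,k,.079),cv2.boundingRect(k)) for k in big((H>105)&(H<128)&(S>120),1)])
for k in big((S<60)&(V>140),6,500)[2:]: print('grey',rect(M,k,.117),cv2.boundingRect(k))
br=(H>12)&(H<28)&(S>90)&(V>80); br[:130]=0; br[240:]=0; br[:,:130]=0; br[:,380:]=0
for k in big(br,4,8): q=k.reshape(-1,2).mean(0); print('brass',q,onz(M,q,.087))
plan([(.6629,.0175,.16,94,1),(.6629,.0175,.084,94,1)])
E
```

```text
[0.58435562 0.04374625 0.30038567] [-1.79913346e+02  1.36414568e-02  9.39366601e+01] 2.1167 0.6559212742463805
cover [((array([585.8,  22.7]), array([258.5, 149.1]), 8.6), (130, 102, 247, 149))]
grey (array([ 598.4, -146.1]), array([113.7,  73.6]), 4.0) (207, 306, 103, 55)
grey (array([661.2,  28.4]), array([90.2, 36.2]), -86.0) (314, 144, 42, 89)
grey (array([508.7,  -7.5]), array([39.7, 34.5]), -85.5) (161, 195, 37, 38)
brass [178.57142857 217.        ] [ 0.50159348 -0.02263751  0.087     ]
brass [363.90909091 173.36363636] [0.69836981 0.04063386 0.087     ]
brass [152.63636364 189.40909091] [0.47337064 0.00714177 0.087     ]
rz -0.0005  xyz -0.1040 0.2555 0.4684   (163 mm 0.1 deg)
--
rz -0.0000  xyz 0.0000 0.0000 0.2533   (76 mm 0.0 deg)
--
```

Request:
play_rows --deltas "0 0 0 -0.027 0.063 0.117 0.32; 0 0 0 -0.054 0.126 0.234 0.32; 0 0 0 -0.081 0.19 0.351 0.32; 0 0 0 -0.1 0.24 0.44 0.32; 0 0 0 -0.107 0.2525 0.468 0.32"

```text
time: 2.58
tcp_pos: [0.661, 0.0154, 0.1549]
eef_rot: [-179.6, -0.0, 93.8]
contact_force: [-0.6, 0.1, -1.5]
width: 0.661
grasp_force: 0.0
```

Request:
play_rows --deltas "0 0 0 0 0 0.06 0.32; 0 0 0 0 0 0.13 0.32; 0 0 0 0 0 0.2 0.32; 0 0 0 0 0 0.24 0.32; 0 0 0 0 0 0.253 0.32"

```text
time: 3.0
tcp_pos: [0.6607, 0.017, 0.083]
eef_rot: [-179.8, -0.0, 93.9]
contact_force: [0.4, -0.7, -0.3]
width: 0.661
grasp_force: 0.0
```

Request:
play_rows --deltas "0 0 0 0 0 0 -0.3; 0 0 0 0 0 0 -0.3; 0 0 0 0 0 0 -0.3; 0 0 0 0 0 0 -0.3; 0 0 0 0 0 0 -0.3" --grip_force 80

```text
time: 3.42
tcp_pos: [0.6638, 0.0175, 0.086]
eef_rot: [179.9, 0.0, 94.0]
contact_force: [-0.6, -0.9, 0.9]
width: 0.41
grasp_force: 80.4
```

```bash
python3 - <<'E'
from h import *
plan([(.655,-.01,.15,93.5,1),(.609,-.355,.13,92,2),(.609,-.355,.014,92,1)])
E
```

```text
rz 0.0027  xyz -0.0893 -0.0356 -0.2134   (70 mm -0.5 deg)
--
rz 0.0042  xyz -0.5692 -0.1116 0.0333   (174 mm -0.8 deg)
rz 0.0042  xyz -0.5707 -0.1042 0.0333   (174 mm -0.8 deg)
--
rz -0.0000  xyz 0.0000 0.0000 0.3867   (116 mm 0.0 deg)
--
```

Request:
play_rows --deltas "0 0 0 0 0 -0.05 -0.3; 0 0 0 0 0 -0.11 -0.3; 0 0 0 -0.02 -0.01 -0.17 -0.3; 0 0 0 -0.05 -0.02 -0.2 -0.3; 0 0 0.0027 -0.0893 -0.0356 -0.2134 -0.3"

```text
time: 3.83
tcp_pos: [0.6555, -0.01, 0.1507]
eef_rot: [179.8, 0.0, 93.6]
contact_force: [-0.0, -0.6, -3.2]
width: 0.41
grasp_force: 80.1
```

Request:
play_rows --deltas "0 0 0 -0.09 -0.02 0.005 -0.3; 0 0 0 -0.21 -0.04 0.01 -0.3; 0 0 0 -0.33 -0.065 0.015 -0.3; 0 0 0 -0.45 -0.09 0.025 -0.3; 0 0 0.0042 -0.5692 -0.1116 0.0333 -0.3"

```text
time: 4.25
tcp_pos: [0.6293, -0.1845, 0.1375]
eef_rot: [-179.9, -0.0, 92.7]
contact_force: [0.8, 0.7, -2.0]
width: 0.407
grasp_force: 80.1
```

Request:
play_rows --deltas "0 0 0 -0.12 -0.022 0.005 -0.3; 0 0 0 -0.25 -0.045 0.01 -0.3; 0 0 0 -0.38 -0.07 0.015 -0.3; 0 0 0 -0.5 -0.092 0.025 -0.3; 0 0 0.0042 -0.5707 -0.1042 0.0333 -0.3"

```text
time: 4.67
tcp_pos: [0.6059, -0.3598, 0.1274]
eef_rot: [-179.9, 0.1, 91.7]
contact_force: [0.9, -0.2, -3.5]
width: 0.405
grasp_force: 80.1
```

Request:
play_rows --deltas "0 0 0 0 0 0 -0.3; 0 0 0 0 0 0 -0.3"

```text
time: 4.83
tcp_pos: [0.6063, -0.3566, 0.1271]
eef_rot: [-179.9, -0.1, 91.8]
contact_force: [-0.3, 0.4, -4.0]
width: 0.408
grasp_force: 80.1
```

```bash
python3 - <<'E'
from h import *
s=monitor.observe(); print(s['tcp_pos'],s['eef_rot'],s['time'],s['width'],s['grasp_force'],s['contact_force'])
im,M=shot('top','t1.png'); H,S,V=hsv(im)
r2=np.zeros(H.shape,bool); r2[130:250,180:375]=1
im2,M2=shot('wrist','w3.png')
cv2.imwrite('pics/c1.png',np.hstack([cv2.resize(im[90:240,170:380],(400,286)),cv2.resize(im2,(380,286))]))
plan([(.609,-.355,.014,92,1)])
E
```

```text
[ 0.60626917 -0.35659225  0.12705806] [-1.79892593e+02 -9.75764252e-02  9.17893692e+01] 4.8333 0.4075522041739011 80.0618577003479 [-0.25735293  0.39550032 -4.0495613 ]
rz -0.0002  xyz -0.0024 0.0061 0.3789   (114 mm 0.0 deg)
--
```

View pics/c1.png

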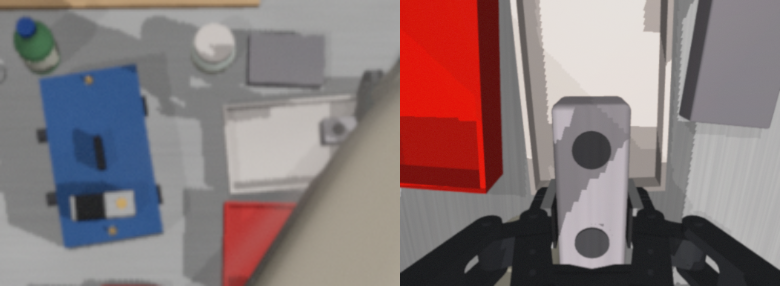

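The valve is held in the wrist view (right half, about (592,180)) above the tray. I'll check where the tray's far end is before lowering.

```bash
python3 - <<'E'
from h import *
M=model('wrist')
f=lambda u,v:((u-400)*512/380,v*384/286)
for u,v in [(655,188),(668,60),(530,60),(530,180),(665,20)]: print((u,v),onz(M,f(u,v),.03))
M=model('top'); g=lambda u,v:(170+u*210/400,90+v*150/286)
for u,v in [(224,105),(355,95),(230,193)]: print(onz(M,g(u,v),.03))
E
```

```text
(655, 188) [ 0.67551773 -0.39858178  0.03      ]
(668, 60) [ 0.67425141 -0.2726021   0.03      ]
(530, 60) [ 0.54989862 -0.27704556  0.03      ]
(530, 180) [ 0.54621853 -0.39416536  0.03      ]
(665, 20) [ 0.66800923 -0.2395392   0.03      ]
[ 0.66984765 -0.16901002  0.03      ]
[ 0.683537  -0.3764043  0.03     ]
[ 0.53042069 -0.1756233   0.03      ]
```

Request:
play_rows --deltas "0 0 0 0.02 0.0125 0.09 -0.3; 0 0 0 0.02 0.0125 0.19 -0.3; 0 0 0 0.02 0.0125 0.28 -0.3; 0 0 0 0.02 0.0125 0.345 -0.3; 0 0 0 0.02 0.0125 0.365 -0.3"

```text
time: 5.35
tcp_pos: [0.6088, -0.3448, 0.0146]
eef_rot: [-179.6, -0.3, 92.1]
contact_force: [-0.2, -0.3, -3.9]
width: 0.408
grasp_force: 80.2
```

Request:
play_rows --deltas "0 0 0 0 0 0.006 -0.3; 0 0 0 0 0 0.011 -0.3; 0 0 0 0 0 0.011 -0.3"

```text
time: 5.6
tcp_pos: [0.613, -0.3491, 0.0175]
eef_rot: [179.9, 0.1, 92.0]
contact_force: [0.7, -0.2, -2.6]
width: 0.406
grasp_force: 80.2
```

Request:
play_rows --deltas "0 0 0 0 0 0 0.3; 0 0 0 0 0 0 0.3; 0 0 0 0 0 0 0.3; 0 0 0 0 0 -0.05 0.3; 0 0 0 0 0 -0.15 0.3"

```text
time: 6.02
tcp_pos: [0.6089, -0.347, 0.0578]
eef_rot: [-179.7, -0.3, 92.0]
contact_force: [-0.3, 0.9, -0.4]
width: 0.649
grasp_force: 0.0
```

Request:
play_rows --deltas "0 0 0 0 0 -0.1 0.3; 0 0 0 0 0 -0.22 0.3; 0 0 0 0 0 -0.33 0.3; 0 0 0 0 0 -0.38 0.3; 0 0 0 0 0 -0.4 0.3"

```text
time: 6.43
tcp_pos: [0.6143, -0.3506, 0.1871]
eef_rot: [179.5, 0.3, 92.0]
contact_force: [-0.3, 0.4, -0.0]
width: 0.648
grasp_force: 0.0
```

```bash
python3 - <<'E'
from h import *
im2,M2=shot('wrist','w4.png')
plan([(.56,-.15,.18,93,1),(.5062,.0285,.16,94.5,1),(.5062,.0285,.084,94.5,1)])
E
```

```text
rz -0.0056  xyz 0.6733 -0.1560 0.0199   (207 mm 1.0 deg)
--
rz -0.0083  xyz 0.6036 -0.1479 0.0667   (188 mm 1.5 deg)
--
rz -0.0000  xyz 0.0000 0.0000 0.2533   (76 mm 0.0 deg)
--
```

Request:
play_rows --deltas "0 0 0 0.1 -0.02 0.004 0.32; 0 0 0 0.23 -0.05 0.008 0.32; 0 0 0 0.36 -0.08 0.012 0.32; 0 0 0 0.49 -0.11 0.016 0.32; 0 0 -0.0056 0.62 -0.14 0.02 0.32"

```text
time: 6.9
tcp_pos: [0.5612, -0.1624, 0.1728]
eef_rot: [-179.8, -0.1, 93.0]
contact_force: [-0.0, 0.6, -0.1]
width: 0.661
grasp_force: 0.0
```

Request:
play_rows --deltas "0 0 0 0.13 -0.032 0 0.32; 0 0 0 0.26 -0.065 0 0.32; 0 0 0 0.39 -0.1 0.0 0.32; 0 0 0 0.51 -0.125 0 0.32; 0 0 -0.008 0.56 -0.135 0 0.32"

```text
time: 7.32
tcp_pos: [0.5103, 0.0052, 0.1729]
eef_rot: [-179.7, -0.1, 94.6]
contact_force: [0.6, 0.6, 0.3]
width: 0.66
grasp_force: 0.0
```

Request:
play_rows --deltas "0 0 0 0 0 0 0.32; 0 0 0 0 0 0 0.32; 0 0 0 0 0 0 0.32; 0 0 0 0 0 0 0.32"

```text
time: 7.65
tcp_pos: [0.5143, 0.0003, 0.1744]
eef_rot: [-180.0, 0.0, 94.3]
contact_force: [-0.1, -0.0, 0.1]
width: 0.663
grasp_force: 0.0
```

```bash
python3 - <<'E'
from h import *
im,M=shot('wrist','w5.png'); H,S,V=hsv(im); s=monitor.observe(); print(s['tcp_pos'],s['eef_rot'])
print('cover',[(rect(M,k,.079),cv2.boundingRect(k)) for k in big((H>105)&(H<128)&(S>120),1)])
for k in big((S<60)&(V>140),8,400): print('grey',rect(M,k,.117),cv2.boundingRect(k))
im,M=shot('top','t2.png'); H,S,V=hsv(im)
r2=np.zeros(H.shape,bool); r2[110:230,280:375]=1
for k in big((S<40)&(V>140)&r2,5): print('tray',rect(M,k,.043),cv2.boundingRect(k))
plan([(.5062,.0285,.084,94.5,1)])
cv2.imwrite('pics/c2.png',np.hstack([cv2.resize(im[90:240,170:380],(400,286)),cv2.resize(cv2.imread('pics/w5.png'),(380,286))]))
E
```

```text
[5.14363719e-01 1.61115822e-04 1.74512777e-01] [-1.79980585e+02  1.06853391e-02  9.43254989e+01]
cover [((array([581.5,  21.7]), array([250.2, 149.3]), 8.5), (164, 53, 348, 224))]
grey (array([445.8,  58.2]), array([397.3, 178.3]), 38.4) (0, 0, 512, 353)
grey (array([524.3, -79.8]), array([99.9, 76.7]), 8.4) (188, 270, 148, 95)
grey (array([655. , -39.2]), array([131.7,  60.2]), -20.1) (365, 256, 147, 93)
grey (array([508.2,  -7.4]), array([39.3, 35.2]), -85.6) (217, 193, 58, 60)
grey (array([502.7,  59.8]), array([34.2,  5.6]), 4.3) (214, 107, 61, 11)
tray (array([ 604.4, -277. ]), array([218.9, 146.4]), -86.2) (287, 139, 77, 53)
tray (array([ 742. , -377.4]), array([101.7,  62. ]), 87.8) (340, 110, 35, 21)
tray (array([ 697.2, -205.4]), array([119.3,  36.4]), 89.4) (280, 129, 41, 13)
tray (array([ 747.9, -166.3]), array([52.1, 39. ]), -1.0) (280, 110, 14, 18)
rz -0.0010  xyz 0.0961 -0.0201 0.3020   (95 mm 0.2 deg)
--
```

View pics/c2.png

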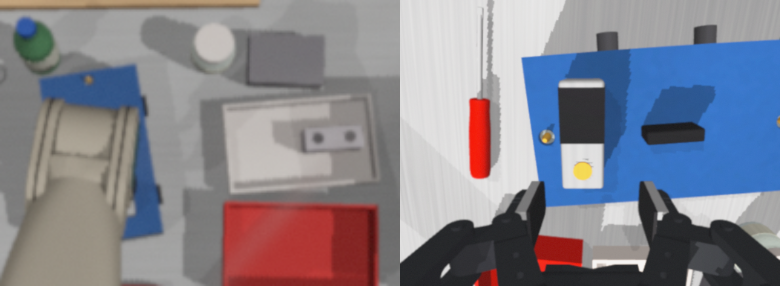

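The valve lies flat in the tray, crop px (332,138). The solenoid is undisturbed on the cover, wrist px (582,130), and the left pin is at (546,136).

Request:
play_rows --deltas "0 0 0 0.05 -0.012 0.03 0.32; 0 0 0 0.09 -0.021 0.06 0.32; 0 0 0 0.093 -0.022 0.15 0.32; 0 0 0 0.093 -0.022 0.24 0.32; 0 0 0 0.093 -0.022 0.29 0.32"

```text
time: 8.17
tcp_pos: [0.5031, 0.0289, 0.0849]
eef_rot: [-179.8, -0.0, 94.4]
contact_force: [-0.0, -0.1, -0.6]
width: 0.659
grasp_force: 0.0
```

Request:
play_rows --deltas "0 0 0 0 0 0.01 0.32; 0 0 0 0 0 0.01 -0.3; 0 0 0 0 0 0.01 -0.3; 0 0 0 0 0 0.01 -0.3; 0 0 0 0 0 0.01 -0.3" --grip_force 80

```text
time: 8.58
tcp_pos: [0.5057, 0.0286, 0.0854]
eef_rot: [179.9, 0.0, 94.4]
contact_force: [0.1, 0.4, -4.2]
width: 0.407
grasp_force: 80.2
```

```bash
python3 - <<'E'
from h import *
s=monitor.observe(); print(s['tcp_pos'],s['width'],s['grasp_force'])
plan([(.515,.01,.15,94,1),(.608,-.222,.13,92,2),(.608,-.222,.018,92,1)])
E
```

```text
[0.5056835  0.02860211 0.08539299] 0.40668982467206133 80.15552759170532
rz 0.0024  xyz -0.0642 0.0262 -0.2154   (68 mm -0.4 deg)
--
rz 0.0056  xyz -0.3965 0.1276 0.0333   (125 mm -1.0 deg)
rz 0.0056  xyz -0.3942 0.1346 0.0333   (125 mm -1.0 deg)
--
rz -0.0000  xyz 0.0000 0.0000 0.3733   (112 mm 0.0 deg)
--
```

Request:
play_rows --deltas "0 0 0 0 0 -0.05 -0.3; 0 0 0 0 0 -0.11 -0.3; 0 0 0 -0.01 0.005 -0.17 -0.3; 0 0 0 -0.03 0.014 -0.2 -0.3; 0 0 0.0024 -0.0642 0.0262 -0.215 -0.3"

```text
time: 9.0
tcp_pos: [0.5158, 0.01, 0.1512]
eef_rot: [179.8, 0.0, 94.1]
contact_force: [0.1, -1.0, -5.1]
width: 0.412
grasp_force: 81.0
```

Request:
play_rows --deltas "0 0 0 -0.07 0.022 0.005 -0.3; 0 0 0 -0.15 0.048 0.01 -0.3; 0 0 0 -0.23 0.074 0.018 -0.3; 0 0 0 -0.31 0.1 0.025 -0.3; 0 0 0.0056 -0.3965 0.1276 0.0333 -0.3"

```text
time: 9.42
tcp_pos: [0.5609, -0.1076, 0.1383]
eef_rot: [-179.9, -0.0, 93.0]
contact_force: [0.6, 0.1, -5.3]
width: 0.408
grasp_force: 81.0
```

Request:
play_rows --deltas "0 0 0 -0.085 0.03 0.007 -0.3; 0 0 0 -0.17 0.06 0.014 -0.3; 0 0 0 -0.26 0.09 0.02 -0.3; 0 0 0 -0.35 0.12 0.028 -0.3; 0 0 0.0056 -0.3942 0.1346 0.0333 -0.3"

```text
time: 9.83
tcp_pos: [0.6085, -0.2264, 0.1281]
eef_rot: [180.0, 0.1, 91.8]
contact_force: [0.8, -0.5, -5.3]
width: 0.407
grasp_force: 81.0
```

Request:
play_rows --deltas "0 0 0 0 0 0 -0.3; 0 0 0 0 0 0 -0.3; 0 0 0 0 0 0 -0.3"

```text
time: 10.08
tcp_pos: [0.6066, -0.2213, 0.1284]
eef_rot: [-179.9, -0.1, 92.0]
contact_force: [-0.5, -0.0, -4.8]
width: 0.411
grasp_force: 80.9
```

```bash
python3 - <<'E'
from h import *
s=monitor.observe(); print(s['tcp_pos'],s['width'],s['grasp_force'])
im,M=shot('wrist','w6.png'); cv2.imwrite('pics/c3.png',cv2.resize(im,(384,288)))
plan([(.608,-.222,.018,92,1)])
E
```

```text
[ 0.60656771 -0.22131761  0.12842213] 0.4109744555095536 80.92955946922302
rz 0.0001  xyz -0.0038 0.0044 0.3689   (111 mm -0.0 deg)
--
```

View pics/c3.png

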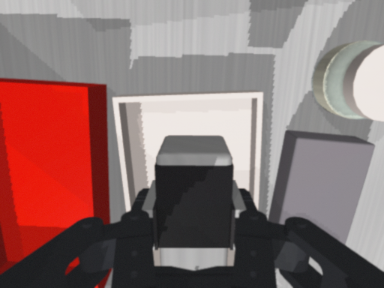

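The solenoid is held over the near half of the tray. The rim corners at px (115,97) and (262,92) enclose it, so I lower it.

Request:
play_rows --deltas "0 0 0 -0.004 0.0044 0.09 -0.3; 0 0 0 -0.004 0.0044 0.19 -0.3; 0 0 0 -0.004 0.0044 0.28 -0.3; 0 0 0 -0.004 0.0044 0.345 -0.3; 0 0 0 -0.004 0.0044 0.367 -0.3"

```text
time: 10.55
tcp_pos: [0.6054, -0.2202, 0.0154]
eef_rot: [-179.6, -0.2, 92.1]
contact_force: [-1.8, 0.3, -4.9]
width: 0.41
grasp_force: 80.8
```

Request:
play_rows --deltas "0 0 0 0 0 0.008 -0.3; 0 0 0 0 0 0.013 -0.3; 0 0 0 0 0 0.013 -0.3; 0 0 0 0 0 0.013 0.3; 0 0 0 0 0 0.013 0.3"

```text
time: 10.97
tcp_pos: [0.6114, -0.2242, 0.0183]
eef_rot: [179.7, 0.2, 92.0]
contact_force: [0.3, 0.2, 0.1]
width: 0.647
grasp_force: 0.0
```

Request:
play_rows --deltas "0 0 0 0 0 0 0.3; 0 0 0 0 0 0 0.3; 0 0 0 0 0 -0.06 0.3; 0 0 0 0 0 -0.18 0.3; 0 0 0 0 0 -0.3 0.3"

```text
time: 11.38
tcp_pos: [0.6075, -0.2225, 0.1051]
eef_rot: [-179.8, -0.1, 92.0]
contact_force: [0.1, -0.8, 0.3]
width: 0.65
grasp_force: 0.0
```

Request:
play_rows --deltas "0 0 0 0 0 -0.12 0.3; 0 0 0 0 0 -0.24 0.3; 0 0 0 0 0 -0.33 0.3; 0 0 0 0 0 -0.36 0.3; 0 0 0 0 0 -0.36 0.3"

```text
time: 11.8
tcp_pos: [0.6113, -0.2243, 0.218]
eef_rot: [179.6, 0.2, 92.0]
contact_force: [0.9, -0.3, 0.1]
width: 0.647
grasp_force: 0.0
```

```bash
python3 - <<'E'
from h import *
s=monitor.observe(); print(s['tcp_pos'],s['eef_rot'])
plan([(.60,.04,.22,188.6,3)])
E
```

```text
[ 0.61133174 -0.22427169  0.2179704 ] [179.57756596   0.22266262  91.98487945]
rz -0.1789  xyz 0.2939 -0.0024 -0.0023   (88 mm 32.2 deg)
rz -0.1789  xyz 0.2500 0.1546 -0.0023   (88 mm 32.2 deg)
rz -0.1789  xyz 0.1291 0.2640 -0.0023   (88 mm 32.2 deg)
--
```

Request:
play_rows --deltas "0 0 -0.035 0.06 0 0 0.3; 0 0 -0.072 0.12 0 0 0.3; 0 0 -0.108 0.18 0 0 0.3; 0 0 -0.144 0.24 0 0 0.3; 0 0 -0.1789 0.294 -0.0024 0 0.3"

```text
time: 12.22
tcp_pos: [0.6037, -0.1336, 0.2106]
eef_rot: [-179.9, -0.2, 124.5]
contact_force: [0.8, -0.3, -0.5]
width: 0.652
grasp_force: 0.0
```

Request:
play_rows --deltas "0 0 -0.036 0.05 0.03 0 0.3; 0 0 -0.072 0.1 0.06 0 0.3; 0 0 -0.108 0.15 0.09 0 0.3; 0 0 -0.144 0.2 0.12 0 0.3; 0 0 -0.1789 0.25 0.1546 0 0.3"

```text
time: 12.63
tcp_pos: [0.5996, -0.0458, 0.2106]
eef_rot: [-179.9, -0.2, 156.7]
contact_force: [0.1, -0.1, -0.2]
width: 0.649
grasp_force: 0.0
```

Request:
play_rows --deltas "0 0 -0.036 0.026 0.053 0 0.3; 0 0 -0.072 0.052 0.106 0 0.3; 0 0 -0.108 0.078 0.16 0 0.3; 0 0 -0.144 0.104 0.21 0 0.3; 0 0 -0.1789 0.129 0.264 0 0.3"

```text
time: 13.05
tcp_pos: [0.5959, 0.042, 0.2106]
eef_rot: [180.0, -0.2, -171.1]
contact_force: [0.2, 0.9, -0.3]
width: 0.655
grasp_force: 0.0
```

Request:
play_rows --deltas "0 0 0 0 0 0 0.3; 0 0 0 0 0 0 0.3; 0 0 0 0 0 0 0.3; 0 0 0 0 0 0 0.3"

```text
time: 13.38
tcp_pos: [0.5972, 0.0405, 0.2124]
eef_rot: [-180.0, -0.1, -171.5]
contact_force: [-0.6, -1.3, 0.1]
width: 0.65
grasp_force: 0.0
```

```bash
python3 - <<'E'
from h import *
im,M=shot('wrist','w7.png'); H,S,V=hsv(im); s=monitor.observe(); print(s['tcp_pos'],s['eef_rot'])
print('cover',[(rect(M,k,.079),cv2.boundingRect(k)) for k in big((H>105)&(H<128)&(S>120),1)])
m,R,t=M
x0,y0=np.round(proj(M,(.586,.023,.1))).astype(int); print(x0,y0)
for k in big((V<45),6,200): print('dark',rect(M,k,.114),cv2.boundingRect(k))
br=(H>12)&(H<28)&(S>90)&(V>80)
for k in big(br,4,15): q=k.reshape(-1,2).mean(0); print('brass',q,onz(M,q,.087))
im,M=shot('top','t3.png')
cv2.imwrite('pics/c4.png',np.hstack([cv2.resize(im[90:240,170:380],(400,286)),cv2.resize(cv2.imread('pics/w7.png'),(380,286))]))
E
```

```text
[0.59744614 0.04039882 0.21273417] [-1.79997658e+02 -5.43968647e-02 -1.71510524e+02]
cover [((array([588.4,  22.8]), array([253.2, 149.5]), 8.5), (136, 0, 204, 304))]
240 172
dark (array([709.3,  28. ]), array([417.1, 139.5]), -81.2) (0, 244, 461, 140)
dark (array([697.5, 242.4]), array([135.7,  27.3]), 55.2) (419, 296, 93, 88)
dark (array([ 589.1, -143.5]), array([31.5, 13.8]), -3.3) (0, 126, 20, 42)
brass [226.7635468  353.76847291] [0.76624221 0.03380882 0.087     ]
brass [398.28395062 377.40740741] [0.77136375 0.20511578 0.087     ]
brass [ 14.26315789 333.85964912] [ 0.77707751 -0.17013756  0.087     ]
brass [237.57575758  10.6969697 ] [0.47270516 0.00531664 0.087     ]
```

View pics/c4.png

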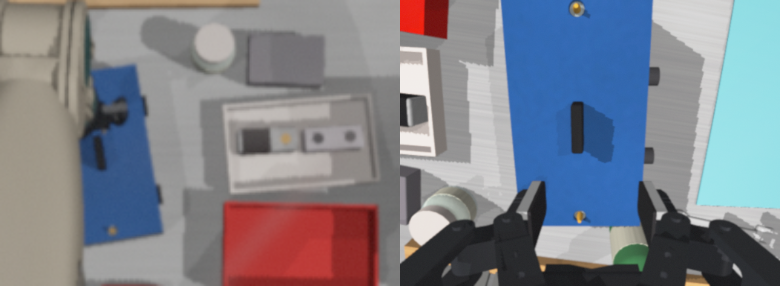

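Both parts lie in the tray, crop px (268,140) and (332,138). The bar is at wrist px about (239,170), with the pins at (238,11) and (241,291). I measure the bar and the bottle, then grip the cover.

```bash
python3 - <<'E'
from h import *
M=model('wrist')
print('bar',onz(M,(238.5,170),.109),'pins',onz(M,(238,11),.09),onz(M,(241,291),.09))
print('bottle',onz(model('top'),(184,104),.17))
im=cv2.imread('pics/w7.png'); H,S,V=hsv(im); m=(V<60); m2=np.zeros_like(m); m2[120:225,225:252]=m[120:225,225:252]
for k in big(m2,2,100): print('bar',rect(M,k,.109),cv2.boundingRect(k))
plan([(.5865,.0228,.13,188.5,1),(.5865,.0228,.083,188.5,1)])
E
```

```text
bar [0.58289085 0.02189078 0.109     ] pins [0.47378595 0.00578386 0.09      ] [0.69498704 0.03798459 0.09      ]
bottle [0.75568927 0.1194136  0.17      ]
bar (array([583.9,  22.1]), array([50.4, 11. ]), 8.0) (231, 137, 16, 68)
rz -0.0000  xyz 0.0451 -0.0525 0.2765   (86 mm 0.0 deg)
--
rz -0.0000  xyz 0.0000 0.0000 0.1567   (47 mm 0.0 deg)
--
```

Request:
play_rows --deltas "0 0 0 0.02 -0.02 0.06 0.3; 0 0 0 0.04 -0.045 0.13 0.3; 0 0 0 0.05 -0.053 0.2 0.3; 0 0 0 0.05 -0.053 0.26 0.3; 0 0 0 0.05 -0.053 0.276 0.3"

```text
time: 13.9
tcp_pos: [0.5826, 0.0225, 0.1273]
eef_rot: [179.9, -0.3, -171.5]
contact_force: [-0.6, 0.0, -0.9]
width: 0.65
grasp_force: 0.0
```

Request:
play_rows --deltas "0 0 0 0 0 0.05 0.3; 0 0 0 0 0 0.1 0.3; 0 0 0 0 0 0.14 0.3; 0 0 0 0 0 0.155 0.3; 0 0 0 0 0 0.155 0.3"

```text
time: 14.32
tcp_pos: [0.5844, 0.0232, 0.083]
eef_rot: [180.0, -0.1, -171.4]
contact_force: [-0.2, -0.4, 0.6]
width: 0.65
grasp_force: 0.0
```

Request:
play_rows --deltas "0 0 0 0 0 0 -0.9; 0 0 0 0 0 0 -0.9; 0 0 0 0 0 0 -0.9; 0 0 0 0 0 0 -0.9; 0 0 0 0 0 0 -0.9" --grip_force 100

```text
time: 14.73
tcp_pos: [0.5861, 0.0235, 0.0854]
eef_rot: [180.0, 0.1, -171.4]
contact_force: [-0.8, 0.3, 4.2]
width: 0.119
grasp_force: 98.4
```

```bash
python3 - <<'E'
from h import *
s=monitor.observe(); print(s['tcp_pos'],s['eef_rot'],s['width'],s['grasp_force'],s['contact_force'])
p=s['tcp_pos']
plan([(p[0],p[1],p[2]+.035,188.4,1),(.55,.05,.20,187,1),(.544,.302,.17,185.2,2),(.544,.302,.03,185.2,1)])
E
```

```text
[0.58612796 0.02349237 0.08543025] [ 1.79994604e+02  1.25596773e-01 -1.71395290e+02] 0.11927931325693861 98.40983033180237 [-0.80575005  0.29177519  4.17670406]
rz 0.0011  xyz 0.0000 0.0000 -0.1167   (35 mm -0.2 deg)
--
rz 0.0078  xyz 0.1062 0.1050 -0.2652   (91 mm -1.4 deg)
--
rz 0.0050  xyz -0.0413 0.4181 0.0500   (127 mm -0.9 deg)
rz 0.0050  xyz -0.0347 0.4187 0.0500   (127 mm -0.9 deg)
--
rz -0.0000  xyz 0.0000 0.0000 0.4667   (140 mm 0.0 deg)
--
```

Request:
play_rows --deltas "0 0 0 0 0 -0.015 -0.9; 0 0 0 0 0 -0.035 -0.9; 0 0 0 0 0 -0.06 -0.9; 0 0 0 0 0 -0.09 -0.9; 0 0 0 0 0 -0.12 -0.9"

```text
time: 15.15
tcp_pos: [0.5848, 0.0232, 0.1206]
eef_rot: [180.0, -0.0, -171.4]
contact_force: [1.2, -0.1, -3.9]
width: 0.119
grasp_force: 97.5
```

Request:
play_rows --deltas "0 0 0 0 0 -0.06 -0.9; 0 0 0 0.02 0.02 -0.12 -0.9; 0 0 0 0.05 0.05 -0.18 -0.9; 0 0 0 0.08 0.08 -0.24 -0.9; 0 0 0.0088 0.106 0.105 -0.265 -0.9"

```text
time: 15.57
tcp_pos: [0.5501, 0.05, 0.2033]
eef_rot: [-180.0, 0.3, -173.0]
contact_force: [1.5, -0.5, -4.9]
width: 0.113
grasp_force: 97.8
```

Request:
play_rows --deltas "0 0 0 0 0.06 0 -0.9; 0 0 0 -0.01 0.14 0.01 -0.9; 0 0 0 -0.02 0.23 0.02 -0.9; 0 0 0 -0.03 0.32 0.03 -0.9; 0 0 0.005 -0.041 0.418 0.05 -0.9"

```text
time: 15.98
tcp_pos: [0.5465, 0.1765, 0.1861]
eef_rot: [-180.0, 0.1, -173.9]
contact_force: [1.0, -0.3, -4.2]
width: 0.114
grasp_force: 97.8
```

Request:
play_rows --deltas "0 0 0 0 0.1 0.01 -0.9; 0 0 0 -0.01 0.2 0.02 -0.9; 0 0 0 -0.02 0.29 0.03 -0.9; 0 0 0 -0.03 0.37 0.04 -0.9; 0 0 0.005 -0.035 0.4187 0.05 -0.9"

```text
time: 16.4
tcp_pos: [0.5431, 0.3044, 0.1703]
eef_rot: [179.9, 0.1, -174.7]
contact_force: [-0.8, -1.1, -3.0]
width: 0.114
grasp_force: 97.9
```

Request:
play_rows --deltas "0 0 0 0 0 0 -0.9; 0 0 0 0 0 0 -0.9; 0 0 0 0 0 0 -0.9"

```text
time: 16.65
tcp_pos: [0.543, 0.3012, 0.1699]
eef_rot: [-180.0, -0.0, -174.8]
contact_force: [0.4, 0.2, -3.6]
width: 0.117
grasp_force: 98.1
```

```bash
python3 - <<'E'
from h import *
s=monitor.observe(); print(s['tcp_pos'],s['eef_rot'],s['width'],s['grasp_force'],s['contact_force'],s['moment'])
im,M=shot('wrist','w8.png'); H,S,V=hsv(im)
print('mat',[(rect(M,k,.004),cv2.boundingRect(k)) for k in big((H>85)&(H<100)&(S>60),1)])
im,M=shot('side','s1.png'); imt,M=shot('top','t4.png'); H,S,V=hsv(imt)
cv2.imwrite('pics/c5.png',np.hstack([cv2.resize(imt[90:260,80:280],(400,340)),im[130:350,100:350].repeat(1,0)[:220].copy() if 0 else cv2.resize(im[130:350,100:350],(386,340))]))
plan([(.544,.302,.03,185.2,1)])
E
```

```text
[0.54296521 0.30118045 0.16993952] [-1.79964957e+02 -6.01422073e-05 -1.74781362e+02] 0.11677734280845783 98.05665135383606 [ 0.41906137  0.24241551 -3.56799796] [ 0.042334   -0.04565149 -0.02208332]
mat []
rz -0.0003  xyz -0.0031 0.0041 0.4665   (140 mm 0.1 deg)
--
```

View pics/c5.png

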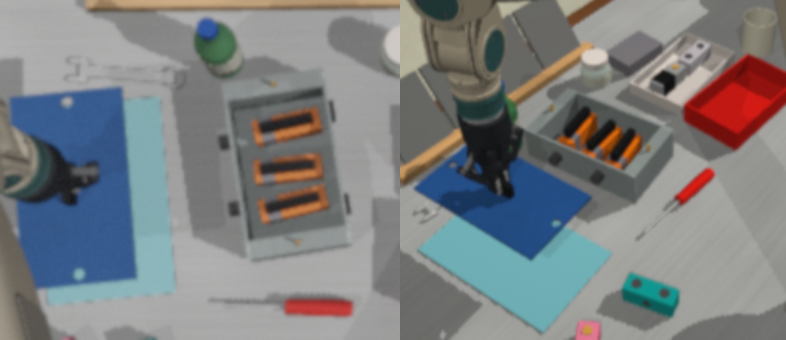

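The cover hangs level over the mat, and three orange packs show in the box at crop px (287,127), (288,168) and (292,205). I lower the cover now.

Request:
play_rows --deltas "0 0 0 -0.003 0.004 0.11 -0.9; 0 0 0 -0.003 0.004 0.23 -0.9; 0 0 0 -0.003 0.004 0.34 -0.9; 0 0 0 -0.003 0.004 0.43 -0.9; 0 0 0 -0.003 0.004 0.475 -0.9"

```text
time: 17.22
tcp_pos: [0.541, 0.3007, 0.0232]
eef_rot: [-179.9, -0.4, -174.9]
contact_force: [-0.4, -0.4, -5.2]
width: 0.119
grasp_force: 97.9
```

Request:
play_rows --deltas "0 0 0 0 0 0.01 -0.9; 0 0 0 0 0 0.02 -0.9; 0 0 0 0 0 0.03 -0.9; 0 0 0 0 0 0.036 -0.9; 0 0 0 0 0 0.036 -0.9"

```text
time: 17.63
tcp_pos: [0.545, 0.3033, 0.0175]
eef_rot: [180.0, 0.1, -174.8]
contact_force: [-0.5, -0.2, -4.6]
width: 0.12
grasp_force: 97.9
```

Request:
play_rows --deltas "0 0 0 0 0 0.003 -0.9; 0 0 0 0 0 0.006 -0.9; 0 0 0 0 0 0.008 -0.9; 0 0 0 0 0 0.008 -0.9"

```text
time: 17.97
tcp_pos: [0.5446, 0.3033, 0.0154]
eef_rot: [180.0, 0.1, -174.8]
contact_force: [-1.8, -1.7, 4.8]
width: 0.118
grasp_force: 99.4
```

Request:
play_rows --deltas "0 0 0 0 0 0 -0.3; 0 0 0 0 0 0 0; 0 0 0 0 0 0 0; 0 0 0 0 0 -0.03 0; 0 0 0 0 0 -0.1 0"

```text
time: 18.38
tcp_pos: [0.5412, 0.3018, 0.0416]
eef_rot: [-179.9, -0.3, -174.8]
contact_force: [-0.7, 0.2, -0.9]
width: 0.504
grasp_force: 0.0
```

Request:
play_rows --deltas "0 0 0 0 0 -0.12 0; 0 0 0 0 0 -0.25 0; 0 0 0 0 0 -0.38 0; 0 0 0 0 0 -0.5 0; 0 0 0 0 0 -0.58 0"

```text
time: 18.8
tcp_pos: [0.5454, 0.3036, 0.2233]
eef_rot: [179.9, 0.3, -174.8]
contact_force: [0.2, -0.2, -0.0]
width: 0.501
grasp_force: 0.0
```

Request:
play_rows --deltas "0 0 0 0 0 -0.02 0; 0 0 0 0 0 -0.02 0; 0 0 0 0 0 -0.02 0"

```text
time: 19.05
tcp_pos: [0.5435, 0.3028, 0.2235]
eef_rot: [-180.0, -0.0, -174.8]
contact_force: [-0.1, 0.1, 0.7]
width: 0.497
grasp_force: 0.0
```

```bash
python3 - <<'E'
from h import *
s=monitor.observe(); print(s['tcp_pos'],s['eef_rot'],s['width'])
im,M=shot('wrist','w9.png'); H,S,V=hsv(im)
print('cover',[(rect(M,k,.009),cv2.boundingRect(k)) for k in big((H>105)&(H<128)&(S>120),1)])
im,M=shot('top','t5.png'); H,S,V=hsv(im)
print('orange',[(rect(M,k,.048),cv2.boundingRect(k)) for k in big((H>5)&(H<20)&(S>150)&(V>100),6)])
plan([(.60,.10,.25,98.5,3)])
E
```

```text
[0.5434684  0.30279866 0.22348827] [-1.79997495e+02 -2.19459614e-02 -1.74787015e+02] 0.49748993242420647
cover [((array([543.7, 301.9]), array([257.1, 148.2]), 5.2), (182, 32, 154, 241))]
orange [((array([646.3,   8.1]), array([65.9, 32.1]), -73.7), (218, 145, 22, 15)), ((array([ 5.323e+02, -1.000e-01]), array([64.5, 31.4]), -76.6), (220, 184, 23, 15)), ((array([581.7,   7.3]), array([64.4, 32. ]), -83.5), (218, 168, 23, 13))]
rz 0.1606  xyz -0.0433 -0.2296 -0.0318   (71 mm -28.9 deg)
rz 0.1606  xyz -0.1489 -0.1801 -0.0318   (71 mm -28.9 deg)
rz 0.1606  xyz -0.2174 -0.0857 -0.0318   (71 mm -28.9 deg)
--
```

Request:
play_rows --deltas "0 0 0.032 -0.008 -0.045 -0.006 0; 0 0 0.064 -0.016 -0.09 -0.012 0; 0 0 0.096 -0.025 -0.135 -0.018 0; 0 0 0.128 -0.034 -0.18 -0.025 0; 0 0 0.1606 -0.0433 -0.2296 -0.0318 0"

```text
time: 19.57
tcp_pos: [0.5617, 0.2346, 0.2307]
eef_rot: [-179.8, -0.2, 156.0]
contact_force: [0.0, 0.4, 0.0]
width: 0.496
grasp_force: 0.0
```

Request:
play_rows --deltas "0 0 0.032 -0.03 -0.036 -0.006 0; 0 0 0.064 -0.06 -0.072 -0.012 0; 0 0 0.096 -0.09 -0.108 -0.018 0; 0 0 0.128 -0.12 -0.144 -0.025 0; 0 0 0.1606 -0.1489 -0.18 -0.0318 0"

```text
time: 19.98
tcp_pos: [0.5809, 0.1671, 0.2402]
eef_rot: [-179.7, -0.1, 127.1]
contact_force: [0.6, -0.0, 1.2]
width: 0.5
grasp_force: 0.0
```

Request:
play_rows --deltas "0 0 0.032 -0.044 -0.017 -0.006 0; 0 0 0.064 -0.09 -0.034 -0.012 0; 0 0 0.096 -0.13 -0.052 -0.018 0; 0 0 0.128 -0.17 -0.07 -0.025 0; 0 0 0.1606 -0.2174 -0.0857 -0.0318 0"

```text
time: 20.4
tcp_pos: [0.5998, 0.1, 0.2497]
eef_rot: [-179.7, -0.0, 98.2]
contact_force: [-0.1, 0.2, 1.1]
width: 0.502
grasp_force: 0.0
```

Request:
play_rows --deltas "0 0 0 -0.05 0 0 -0.1; 0 0 0 -0.1 0 0 -0.1; 0 0 0 -0.1 0 0 -0.1; 0 0 0 -0.1 0 0 -0.1; 0 0 0 -0.1 0 0 -0.1"

```text
time: 20.82
tcp_pos: [0.6053, 0.071, 0.2518]
eef_rot: [-179.9, -0.0, 98.5]
contact_force: [-0.0, 0.1, 1.1]
width: 0.449
grasp_force: 0.0
```

```bash
python3 - <<'E'
from h import *
s=monitor.observe(); print(s['tcp_pos'],s['eef_rot'],s['width'])
im,M=shot('wrist','w10.png'); H,S,V=hsv(im)
org=(H>3)&(H<20)&(S>150)&(V>80)
org=cv2.morphologyEx(org.astype(np.uint8),cv2.MORPH_CLOSE,np.ones((21,21)))
for k in big(org,6,800):
    x,y,w,h=cv2.boundingRect(k); print('pack',rect(M,k,.048),(x,y,w,h))
    d=np.zeros_like(V,bool); d[y:y+h,x:x+w]=(V<50)[y:y+h,x:x+w]
    for q in big(d,1,200): print('  rib',rect(M,q,.070),cv2.boundingRect(q))
E
```

```text
[0.60533455 0.0710314  0.25182129] [-1.79928099e+02 -3.61746000e-02  9.85347879e+01] 0.44867345749221615
pack (array([555. ,  21.1]), array([106.4,  91.9]), -82.2) (158, 154, 90, 97)
  rib (array([532.2,  16.8]), array([81., 17.]), -77.5) (164, 172, 26, 77)
pack (array([645.3,  26.7]), array([105.7,  33.8]), -78.2) (271, 162, 34, 95)
  rib (array([645.3,  25.3]), array([82.2, 12. ]), -78.5) (283, 180, 14, 77)
```

View pics/w10.png

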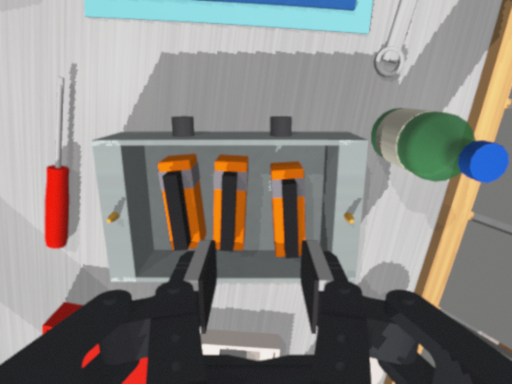

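The wrist view shows three packs, with ribs at px (178,210), (229,210) and (289,218) and different small yaws; the pins are at (112,217) and (349,217). I take the left pack first.

```bash
cat >> h.py <<'E'
def ribs(fn='w10.png',shoot=False):
    im,M=shot('wrist',fn) if shoot else (cv2.imread('pics/'+fn),model('wrist'))
    H,S,V=hsv(im); org=((H>3)&(H<20)&(S>150)&(V>80)).astype(np.uint8)
    near=cv2.dilate(org,np.ones((15,15)))>0
    d=(V<52)&near; out=[]
    for q in big(d,8,250):
        r=rect(M,q,.070)
        if 70<r[1][0]<95 and r[1][1]<22: print('rib',r,cv2.boundingRect(q)); out.append(r)
    return out
E
python3 - <<'E'
from h import *
ribs()
plan([(.5305,.016,.13,102.5,1),(.5305,.016,.052,102.5,1)])
E
```

```text
rib (array([533.8,  11.8]), array([71. , 17.2]), -76.9) (165, 182, 25, 68)
rib (array([583.5,  18.5]), array([72.3, 12. ]), -84.8) (221, 182, 15, 69)
rib (array([646.7,  20.4]), array([71.9, 11.9]), -78.0) (283, 190, 15, 67)
rz -0.0219  xyz -0.1452 -0.2743 0.4069   (154 mm 3.9 deg)
--
rz -0.0000  xyz 0.0000 0.0000 0.2600   (78 mm 0.0 deg)
--
```

Request:
play_rows --deltas "0 0 -0.005 -0.036 -0.07 0.1 -0.15; 0 0 -0.01 -0.072 -0.14 0.2 -0.15; 0 0 -0.016 -0.108 -0.205 0.3 -0.15; 0 0 -0.02 -0.135 -0.255 0.38 -0.15; 0 0 -0.022 -0.145 -0.273 0.407 -0.15"

```text
time: 21.28
tcp_pos: [0.5255, 0.016, 0.1262]
eef_rot: [-179.5, -0.1, 102.5]
contact_force: [-0.9, 0.4, 0.5]
width: 0.426
grasp_force: 0.0
```

Request:
play_rows --deltas "0 0 0 0 0 0 -0.15; 0 0 0 0 0 0 -0.15; 0 0 0 0 0 0 -0.15"

```text
time: 21.53
tcp_pos: [0.5341, 0.0163, 0.1326]
eef_rot: [179.7, 0.1, 102.5]
contact_force: [-0.5, 0.0, -0.3]
width: 0.424
grasp_force: 0.0
```

```bash
python3 - <<'E'
from h import *
s=monitor.observe(); print(s['tcp_pos'],s['eef_rot'],s['width'])
ribs('w11.png',True); 
im=cv2.imread('pics/w11.png'); cv2.imwrite('pics/c6.png',cv2.resize(im,(400,300)))
plan([(.531,.016,.052,102.5,1)])
E
```

```text
[0.53408556 0.01630995 0.13259346] [1.79729866e+02 6.11951749e-02 1.02489378e+02] 0.4243971533896935
rz -0.0000  xyz 0.0014 -0.0110 0.2692   (81 mm 0.0 deg)
--
```

View pics/c6.png

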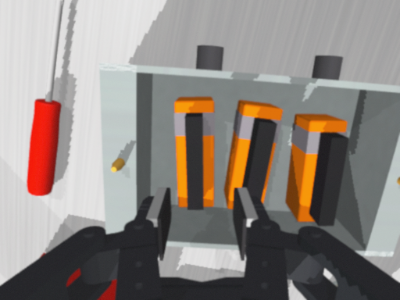

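The near rib is vertical in the image at crop px (194,160), so the yaw matches. I check its centre against the tool.

```bash
python3 - <<'E'
from h import *
M=model('wrist'); s=monitor.observe(); print(s['tcp_pos'])
for p in [(240,147),(257,147),(242,267),(258,267)]: print(onz(M,p,.070))
plan([(.531,.016,.052,102.5,1)])
E
```

```text
[0.53431378 0.01630403 0.13277147]
[0.51627708 0.05263868 0.07      ]
[0.52621555 0.05483583 0.07      ]
[ 0.53374956 -0.0254357   0.07      ]
[ 0.54415459 -0.0231508   0.07      ]
rz -0.0000  xyz 0.0014 -0.0110 0.2692   (81 mm 0.0 deg)
--
```

Request:
play_rows --deltas "0 0 0 0 -0.008 0.06 -0.15; 0 0 0 0 -0.008 0.13 -0.15; 0 0 0 0 -0.008 0.2 -0.15; 0 0 0 0 -0.008 0.25 -0.15; 0 0 0 0 -0.008 0.269 -0.15"

```text
time: 22.0
tcp_pos: [0.5295, 0.0159, 0.049]
eef_rot: [-180.0, -0.0, 102.5]
contact_force: [0.3, 0.1, 0.5]
width: 0.427
grasp_force: 0.0
```

Request:
play_rows --deltas "0 0 0 0 0 0 -0.9; 0 0 0 0 0 0 -0.9; 0 0 0 0 0 0 -0.9; 0 0 0 0 0 0 -0.9; 0 0 0 0 0 0 -0.9" --grip_force 90

```text
time: 22.42
tcp_pos: [0.5299, 0.0154, 0.0507]
eef_rot: [179.9, 0.0, 102.5]
contact_force: [-0.3, 0.7, 0.9]
width: 0.14
grasp_force: 90.4
```

Request:
play_rows --deltas "0 0 0 0 0 -0.06 -0.9; 0 0 0 0 0 -0.14 -0.9; 0 0 0 0 0 -0.22 -0.9; 0 0 0 0 0 -0.3 -0.9; 0 0 0 0 0 -0.36 -0.9"

```text
time: 22.83
tcp_pos: [0.5296, 0.0153, 0.1601]
eef_rot: [179.9, 0.0, 102.4]
contact_force: [0.2, -0.5, -1.5]
width: 0.142
grasp_force: 90.0
```

```bash
python3 - <<'E'
from h import *
s=monitor.observe(); print(s['tcp_pos'],s['eef_rot'],s['width'])
M=model('top'); print('bin corners',[onz(M,p,.05)[:2].round(3) for p in [(287,197),(368,197),(368,244),(287,243)]])
plan([(.413,-.224,.14,90,2),(.413,-.224,.056,90,1)])
E
```

```text
[0.52957996 0.01529255 0.16010465] [1.79864242e+02 4.20113759e-02 1.02447778e+02] 0.14167331314031212
bin corners [array([ 0.512, -0.163]), array([ 0.509, -0.4  ]), array([ 0.372, -0.394]), array([ 0.378, -0.16 ])]
rz 0.0346  xyz -0.3476 -0.2757 0.0335   (133 mm -6.2 deg)
rz 0.0346  xyz -0.3754 -0.2364 0.0335   (133 mm -6.2 deg)
--
rz -0.0000  xyz -0.0000 -0.0000 0.2800   (84 mm 0.0 deg)
--
```

Request:
play_rows --deltas "0 0 0.007 -0.06 -0.05 0.005 -0.9; 0 0 0.014 -0.13 -0.1 0.01 -0.9; 0 0 0.02 -0.2 -0.16 0.02 -0.9; 0 0 0.028 -0.275 -0.22 0.03 -0.9; 0 0 0.0346 -0.3476 -0.2757 0.0335 -0.9"

```text
time: 23.25
tcp_pos: [0.4694, -0.1051, 0.1476]
eef_rot: [-180.0, 0.0, 96.2]
contact_force: [0.3, 0.0, -2.0]
width: 0.137
grasp_force: 89.9
```

Request:
play_rows --deltas "0 0 0.007 -0.085 -0.055 0.005 -0.9; 0 0 0.014 -0.17 -0.11 0.01 -0.9; 0 0 0.02 -0.25 -0.16 0.02 -0.9; 0 0 0.028 -0.33 -0.21 0.03 -0.9; 0 0 0.0346 -0.3754 -0.2364 0.0335 -0.9"

```text
time: 23.67
tcp_pos: [0.4108, -0.226, 0.1376]
eef_rot: [-180.0, 0.1, 89.8]
contact_force: [-0.3, 0.4, -2.7]
width: 0.141
grasp_force: 89.9
```

Request:
play_rows --deltas "0 0 0 0 0 0.03 -0.9; 0 0 0 0 0 0.1 -0.9; 0 0 0 0 0 0.17 -0.9; 0 0 0 0 0 0.24 -0.9; 0 0 0 0 0 0.275 -0.9"

```text
time: 24.08
tcp_pos: [0.4108, -0.2221, 0.0527]
eef_rot: [-179.8, -0.2, 90.0]
contact_force: [-0.2, 0.6, -2.4]
width: 0.145
grasp_force: 89.8
```

Request:
play_rows --deltas "0 0 0 0 0 0.005 -0.9; 0 0 0 0 0 0.01 -0.9; 0 0 0 0 0 0.01 -0.9"

```text
time: 24.33
tcp_pos: [0.4131, -0.2241, 0.0527]
eef_rot: [179.9, 0.0, 90.0]
contact_force: [0.2, 0.1, -2.5]
width: 0.138
grasp_force: 89.8
```

Request:
play_rows --deltas "0 0 0 0 0 0.005 -0.9; 0 0 0 0 0 0.008 -0.9; 0 0 0 0 0 0.008 -0.15; 0 0 0 0 0 0.008 -0.15; 0 0 0 0 0 0.008 -0.15"

```text
time: 24.75
tcp_pos: [0.413, -0.2244, 0.0505]
eef_rot: [179.9, 0.1, 90.0]
contact_force: [0.3, 0.3, 0.4]
width: 0.427
grasp_force: 0.0
```

Request:
play_rows --deltas "0 0 0 0 0 -0.04 -0.15; 0 0 0 0 0 -0.14 -0.15; 0 0 0 0 0 -0.26 -0.15; 0 0 0 0 0 -0.34 -0.15; 0 0 0 0 0 -0.36 -0.15"

```text
time: 25.17
tcp_pos: [0.4154, -0.2262, 0.1629]
eef_rot: [179.6, 0.3, 90.0]
contact_force: [0.6, -1.7, 0.1]
width: 0.427
grasp_force: 0.0
```

```bash
python3 - <<'E'
from h import *
s=monitor.observe(); print(s['tcp_pos'],s['eef_rot'],s['width'])
plan([(.583,.018,.15,95.2,2)])
E
```

```text
[ 0.41536016 -0.22617251  0.16288322] [179.56460827   0.31938605  89.99125791] 0.42748221645214657
rz -0.0145  xyz 0.4070 0.2793 0.0215   (148 mm 2.6 deg)
rz -0.0145  xyz 0.3939 0.2975 0.0215   (148 mm 2.6 deg)
--
```

Request:
play_rows --deltas "0 0 0 0.06 0.04 0 -0.15; 0 0 0 0.14 0.1 0.005 -0.15; 0 0 -0.005 0.23 0.16 0.01 -0.15; 0 0 -0.01 0.32 0.22 0.015 -0.15; 0 0 -0.0145 0.407 0.2793 0.02 -0.15"

```text
time: 25.58
tcp_pos: [0.4965, -0.1005, 0.1514]
eef_rot: [-180.0, -0.0, 92.6]
contact_force: [-0.3, -0.0, 0.5]
width: 0.426
grasp_force: 0.0
```

Request:
play_rows --deltas "0 0 0 0.1 0.075 0 -0.15; 0 0 0 0.2 0.15 0.005 -0.15; 0 0 -0.005 0.29 0.22 0.01 -0.15; 0 0 -0.01 0.36 0.27 0.015 -0.15; 0 0 -0.0145 0.394 0.2975 0.02 -0.15"

```text
time: 26.0
tcp_pos: [0.5813, 0.023, 0.1452]
eef_rot: [180.0, -0.0, 95.4]
contact_force: [-0.4, -0.7, 0.7]
width: 0.427
grasp_force: 0.0
```

Request:
play_rows --deltas "0 0 0 0 0 0 -0.15; 0 0 0 0 0 0 -0.15; 0 0 0 0 0 0 -0.15; 0 0 0 0 0 0 -0.15; 0 0 0 0 0 0 -0.15"

```text
time: 26.42
tcp_pos: [0.5793, 0.0192, 0.1458]
eef_rot: [-180.0, 0.0, 95.1]
contact_force: [-1.2, 0.3, 0.1]
width: 0.424
grasp_force: 0.0
```

```bash
python3 - <<'E'
from h import *
s=monitor.observe(); print(s['tcp_pos'],s['eef_rot'],s['width'])
im,M=shot('wrist','w12.png'); H,S,V=hsv(im)
x0,y0=proj(M,(.583,.018,.07)).astype(int); print(x0,y0)
d=(V<45); d[:, :x0-45]=0; d[:,x0+45:]=0; d[y0-110:y0+110]=d[y0-110:y0+110]
for q in big(d,3,300): print(rect(M,q,.070),cv2.boundingRect(q))
t=cv2.imwrite('pics/c7.png',cv2.resize(im,(400,300)))
plan([(.583,.018,.0515,95.2,1)])
E
```

```text
[0.57927209 0.01915574 0.14576422] [-1.79982507e+02  1.12227229e-02  9.51105484e+01] 0.42422675945637306
261 205
(array([ 594.3, -118.4]), array([71. , 26.9]), 5.3) (216, 356, 90, 28)
rz -0.0004  xyz -0.0053 0.0115 0.3144   (94 mm 0.1 deg)
--
```

View pics/c7.png

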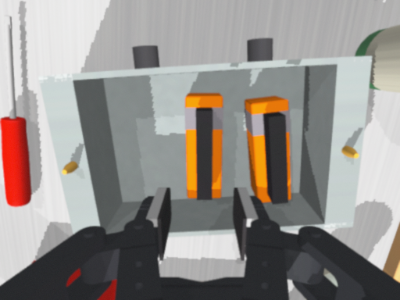

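Pack B's rib is upright in the image at crop px (204,154), matching the predicted (261,205) in full resolution. I descend and grip.

Request:
play_rows --deltas "0 0 0 0 0.0115 0.07 -0.15; 0 0 0 0.002 0.0115 0.15 -0.15; 0 0 0 0.002 0.0115 0.235 -0.15; 0 0 0 0.002 0.0115 0.295 -0.15; 0 0 0 0.002 0.0115 0.315 -0.15"

```text
time: 26.88
tcp_pos: [0.5803, 0.0207, 0.0482]
eef_rot: [-179.7, -0.0, 95.1]
contact_force: [-0.7, 0.7, -0.2]
width: 0.422
grasp_force: 0.0
```

Request:
play_rows --deltas "0 0 0 0 0 0 -0.15; 0 0 0 0 0 0 -0.9; 0 0 0 0 0 0 -0.9; 0 0 0 0 0 0 -0.9; 0 0 0 0 0 0 -0.9" --grip_force 90

```text
time: 27.3
tcp_pos: [0.5844, 0.021, 0.0525]
eef_rot: [179.9, 0.0, 95.2]
contact_force: [-1.2, -1.6, 0.6]
width: 0.136
grasp_force: 90.4
```

Request:
play_rows --deltas "0 0 0 0 0 -0.06 -0.9; 0 0 0 0 0 -0.14 -0.9; 0 0 0 0 0 -0.22 -0.9; 0 0 0 0 0 -0.3 -0.9; 0 0 0 0 0 -0.36 -0.9"

```text
time: 27.72
tcp_pos: [0.5839, 0.0213, 0.1615]
eef_rot: [179.9, 0.0, 95.2]
contact_force: [-0.5, 0.4, -2.2]
width: 0.14
grasp_force: 89.9
```

```bash
python3 - <<'E'
from h import *
s=monitor.observe(); print(s['tcp_pos'],s['eef_rot'],s['width'])
plan([(.413,-.334,.14,90,2),(.413,-.334,.054,90,1)])
E
```

```text
[0.58392919 0.02127369 0.16153669] [1.79869297e+02 1.59523141e-02 9.52234155e+01] 0.1400012452064945
rz 0.0145  xyz -0.5637 -0.3376 0.0359   (197 mm -2.6 deg)
rz 0.0145  xyz -0.5785 -0.3116 0.0359   (197 mm -2.6 deg)
--
rz -0.0000  xyz 0.0000 0.0000 0.2867   (86 mm 0.0 deg)
--
```

Request:
play_rows --deltas "0 0 0.003 -0.08 -0.045 0.005 -0.9; 0 0 0.006 -0.2 -0.12 0.01 -0.9; 0 0 0.009 -0.32 -0.19 0.02 -0.9; 0 0 0.012 -0.44 -0.26 0.03 -0.9; 0 0 0.0145 -0.5637 -0.3376 0.036 -0.9"

```text
time: 28.13
tcp_pos: [0.4983, -0.1547, 0.1486]
eef_rot: [180.0, 0.0, 92.6]
contact_force: [0.3, -1.0, -2.7]
width: 0.14
grasp_force: 89.8
```

Request:
play_rows --deltas "0 0 0.003 -0.12 -0.066 0.005 -0.9; 0 0 0.006 -0.24 -0.132 0.01 -0.9; 0 0 0.009 -0.36 -0.198 0.02 -0.9; 0 0 0.012 -0.48 -0.262 0.03 -0.9; 0 0 0.0145 -0.555 -0.3 0.036 -0.9"

```text
time: 28.55
tcp_pos: [0.415, -0.3271, 0.1379]
eef_rot: [-180.0, 0.1, 89.8]
contact_force: [0.6, 0.8, -2.1]
width: 0.135
grasp_force: 89.9
```

Request:
play_rows --deltas "0 0 0 -0.02 -0.01 0 -0.9; 0 0 0 -0.0235 -0.0116 0 -0.9; 0 0 0 -0.0235 -0.0116 0 -0.9; 0 0 0 -0.0235 -0.0116 0.06 -0.9; 0 0 0 -0.0235 -0.0116 0.13 -0.9"

```text
time: 28.97
tcp_pos: [0.4157, -0.3311, 0.1004]
eef_rot: [179.8, 0.2, 90.1]
contact_force: [0.2, 0.0, -2.1]
width: 0.138
grasp_force: 89.9
```

Request:
play_rows --deltas "0 0 0 0 0 0.07 -0.9; 0 0 0 0 0 0.125 -0.9; 0 0 0 0 0 0.15 -0.9; 0 0 0 0 0 0.157 -0.9; 0 0 0 0 0 0.157 -0.9"

```text
time: 29.38
tcp_pos: [0.4137, -0.3291, 0.052]
eef_rot: [-180.0, -0.1, 90.1]
contact_force: [-0.0, -0.2, -2.7]
width: 0.137
grasp_force: 90.0
```

Request:
play_rows --deltas "0 0 0 0 0 0.004 -0.9; 0 0 0 0 0 0.006 -0.9; 0 0 0 0 0 0.006 -0.15; 0 0 0 0 0 0.006 -0.15; 0 0 0 0 0 0.006 -0.15"

```text
time: 29.8
tcp_pos: [0.4144, -0.3316, 0.0506]
eef_rot: [179.9, 0.1, 90.0]
contact_force: [-0.1, -0.9, 0.1]
width: 0.425
grasp_force: 0.0
```

Request:
play_rows --deltas "0 0 0 0 0 -0.04 -0.15; 0 0 0 0 0 -0.14 -0.15; 0 0 0 0 0 -0.26 -0.15; 0 0 0 0 0 -0.34 -0.15; 0 0 0 0 0 -0.36 -0.15"

```text
time: 30.22
tcp_pos: [0.4162, -0.3338, 0.1631]
eef_rot: [179.6, 0.4, 90.0]
contact_force: [0.1, 0.3, 1.5]
width: 0.418
grasp_force: 0.0
```

```bash
python3 - <<'E'
from h import *
s=monitor.observe(); print(s['tcp_pos'],s['eef_rot'],s['width'])
plan([(.646,.022,.15,101.5,3)])
E
```

```text
[ 0.41622565 -0.33376817  0.16313895] [179.61010345   0.39705101  89.99528012] 0.4180783964663456
rz -0.0213  xyz 0.3953 0.2553 0.0146   (141 mm 3.8 deg)
rz -0.0213  xyz 0.3774 0.2811 0.0146   (141 mm 3.8 deg)
rz -0.0213  xyz 0.3577 0.3057 0.0146   (141 mm 3.8 deg)
--
```

Request:
play_rows --deltas "0 0 -0.004 0.06 0.04 0 -0.15; 0 0 -0.008 0.14 0.09 0.003 -0.15; 0 0 -0.012 0.22 0.145 0.006 -0.15; 0 0 -0.016 0.31 0.2 0.01 -0.15; 0 0 -0.0213 0.3953 0.2553 0.012 -0.15"

```text
time: 30.63
tcp_pos: [0.4903, -0.2111, 0.1536]
eef_rot: [-180.0, -0.0, 93.8]
contact_force: [0.6, -0.7, -0.0]
width: 0.425
grasp_force: 0.0
```

Request:
play_rows --deltas "0 0 -0.004 0.075 0.056 0 -0.15; 0 0 -0.008 0.15 0.112 0.003 -0.15; 0 0 -0.012 0.225 0.168 0.006 -0.15; 0 0 -0.016 0.3 0.224 0.01 -0.15; 0 0 -0.0213 0.3774 0.2811 0.012 -0.15"

```text
time: 31.05
tcp_pos: [0.5669, -0.0925, 0.1498]
eef_rot: [-180.0, -0.0, 97.7]
contact_force: [-0.6, -0.6, -0.3]
width: 0.429
grasp_force: 0.0
```

Request:
play_rows --deltas "0 0 -0.004 0.085 0.07 0 -0.15; 0 0 -0.008 0.17 0.145 0.003 -0.15; 0 0 -0.012 0.25 0.215 0.006 -0.15; 0 0 -0.016 0.32 0.275 0.01 -0.15; 0 0 -0.0213 0.3577 0.3057 0.012 -0.15"

```text
time: 31.47
tcp_pos: [0.6446, 0.0275, 0.1461]
eef_rot: [180.0, -0.0, 101.7]
contact_force: [0.3, -0.5, 0.1]
width: 0.427
grasp_force: 0.0
```

Request:
play_rows --deltas "0 0 0 0 0 0 -0.15; 0 0 0 0 0 0 -0.15; 0 0 0 0 0 0 -0.15; 0 0 0 0 0 0 -0.15; 0 0 0 0 0 0 -0.15"

```text
time: 31.88
tcp_pos: [0.6426, 0.0235, 0.147]
eef_rot: [-180.0, 0.0, 101.4]
contact_force: [0.0, 0.5, -0.0]
width: 0.422
grasp_force: 0.0
```

```bash
python3 - <<'E'
from h import *
s=monitor.observe(); print(s['tcp_pos'],s['eef_rot'],s['width'])
im,M=shot('wrist','w13.png'); H,S,V=hsv(im)
x0,y0=proj(M,(.646,.022,.07)).astype(int); print(x0,y0)
org=((H>3)&(H<20)&(S>150)&(V>80)).astype(np.uint8)
b=np.vstack(big(org,3,150)); x,y,w,h=cv2.boundingRect(b); print(x,y,w,h)
d=np.zeros_like(V,bool); d[y:y+h+10,x:x+w+10]=(V<60)[y:y+h+10,x:x+w+10]
for q in big(d,2,300): print(rect(M,q,.070),cv2.boundingRect(q))
plan([(.646,.022,.0515,101.5,1)])
E
```

```text
[0.64256965 0.0235149  0.14704515] [-1.79974804e+02  8.49178640e-03  1.01394788e+02] 0.42184932176987405
261 205
238 123 48 134
(array([646.6,  23.7]), array([81.1, 12.7]), -78.2) (253, 143, 20, 116)
rz -0.0005  xyz -0.0076 0.0097 0.3188   (96 mm 0.1 deg)
--
```

Request:
play_rows --deltas "0 0 0 0.002 0.012 0.07 -0.15; 0 0 0 0.002 0.012 0.15 -0.15; 0 0 0 0.002 0.012 0.235 -0.15; 0 0 0 0.002 0.012 0.295 -0.15; 0 0 0 0.002 0.012 0.319 -0.15"

```text
time: 32.35
tcp_pos: [0.6438, 0.0255, 0.0482]
eef_rot: [-179.7, -0.1, 101.4]
contact_force: [-0.1, 1.2, -0.5]
width: 0.426
grasp_force: 0.0
```

Request:
play_rows --deltas "0 0 0 0 0 0 -0.15; 0 0 0 0 0 0 -0.9; 0 0 0 0 0 0 -0.9; 0 0 0 0 0 0 -0.9; 0 0 0 0 0 0 -0.9" --grip_force 90

```text
time: 32.77
tcp_pos: [0.6478, 0.0258, 0.0529]
eef_rot: [179.9, 0.1, 101.5]
contact_force: [-0.8, -1.1, 1.0]
width: 0.138
grasp_force: 90.4
```

Request:
play_rows --deltas "0 0 0 0 0 -0.06 -0.9; 0 0 0 0 0 -0.14 -0.9; 0 0 0 0 0 -0.22 -0.9; 0 0 0 0 0 -0.3 -0.9; 0 0 0 0 0 -0.36 -0.9"

```text
time: 33.18
tcp_pos: [0.6471, 0.0262, 0.1616]
eef_rot: [179.9, 0.0, 101.5]
contact_force: [0.9, -0.4, -3.8]
width: 0.138
grasp_force: 89.8
```

```bash
python3 - <<'E'
from h import *
s=monitor.observe(); print(s['tcp_pos'],s['eef_rot'],s['width'])
plan([(.473,-.279,.145,90,2),(.473,-.279,.052,90,1)])
E
```

```text
[0.64709859 0.02616888 0.1616046 ] [1.79888488e+02 2.12332940e-02 1.01504834e+02] 0.1375310665044892
rz 0.0320  xyz -0.4405 -0.3858 0.0277   (176 mm -5.8 deg)
rz 0.0320  xyz -0.4770 -0.3397 0.0277   (176 mm -5.8 deg)
--
rz -0.0000  xyz 0.0000 0.0000 0.3100   (93 mm 0.0 deg)
--
```

Request:
play_rows --deltas "0 0 0.006 -0.07 -0.06 0.005 -0.9; 0 0 0.012 -0.16 -0.14 0.01 -0.9; 0 0 0.02 -0.25 -0.22 0.015 -0.9; 0 0 0.026 -0.34 -0.3 0.02 -0.9; 0 0 0.032 -0.4405 -0.3858 0.0277 -0.9"

```text
time: 33.6
tcp_pos: [0.5586, -0.127, 0.1513]
eef_rot: [180.0, -0.0, 95.8]
contact_force: [0.4, -0.4, -4.1]
width: 0.139
grasp_force: 89.7
```

Request:
play_rows --deltas "0 0 0.006 -0.1 -0.072 0.005 -0.9; 0 0 0.012 -0.2 -0.144 0.01 -0.9; 0 0 0.02 -0.3 -0.215 0.015 -0.9; 0 0 0.026 -0.39 -0.28 0.02 -0.9; 0 0 0.032 -0.46 -0.327 0.0277 -0.9"

```text
time: 34.02
tcp_pos: [0.474, -0.2756, 0.143]
eef_rot: [-180.0, 0.1, 89.8]
contact_force: [0.7, -0.3, -4.1]
width: 0.134
grasp_force: 89.7
```

Request:
play_rows --deltas "0 0 0 -0.014 -0.01 0 -0.9; 0 0 0 -0.017 -0.0127 0 -0.9; 0 0 0 -0.017 -0.0127 0 -0.9; 0 0 0 -0.017 -0.0127 0.06 -0.9; 0 0 0 -0.017 -0.0127 0.14 -0.9"

```text
time: 34.43
tcp_pos: [0.475, -0.2792, 0.1031]
eef_rot: [179.7, 0.2, 90.1]
contact_force: [0.0, 0.3, -4.4]
width: 0.137
grasp_force: 89.8
```

Request:
play_rows --deltas "0 0 0 0 0 0.07 -0.9; 0 0 0 0 0 0.13 -0.9; 0 0 0 0 0 0.16 -0.9; 0 0 0 0 0 0.17 -0.9; 0 0 0 0 0 0.17 -0.9"

```text
time: 34.85
tcp_pos: [0.4714, -0.2766, 0.0514]
eef_rot: [-179.9, -0.1, 90.1]
contact_force: [-3.2, 2.9, 5.3]
width: 0.142
grasp_force: 91.9
```

Request:
play_rows --deltas "0 0 0 0 0 0 -0.15; 0 0 0 0 0 0 -0.15; 0 0 0 0 0 0 -0.15; 0 0 0 0 0 -0.04 -0.15; 0 0 0 0 0 -0.14 -0.15"

```text
time: 35.27
tcp_pos: [0.4694, -0.2764, 0.0886]
eef_rot: [-179.6, -0.3, 90.0]
contact_force: [0.3, -0.2, -0.3]
width: 0.423
grasp_force: 0.0
```

Request:
play_rows --deltas "0 0 0 0 0 -0.12 -0.15; 0 0 0 0 0 -0.25 -0.15; 0 0 0 0 0 -0.37 -0.15; 0 0 0 0 0 -0.45 -0.15; 0 0 0 0 0 -0.48 -0.15"

```text
time: 35.68
tcp_pos: [0.4747, -0.2805, 0.2414]
eef_rot: [179.5, 0.3, 90.0]
contact_force: [-0.5, -1.0, 0.1]
width: 0.421
grasp_force: 0.0
```

```bash
python3 - <<'E'
from h import *
s=monitor.observe(); print(s['tcp_pos'],s['eef_rot'],s['width'])
im,M=shot('wrist','w14.png'); imt,Mt=shot('top','t6.png'); ims,_=shot('side','s2.png')
H,S,V=hsv(imt); roi=np.zeros(V.shape,bool); roi[100:260,80:200]=1
for k in big((H>105)&(H<128)&(S>120)&roi,2): print('cover',rect(Mt,k,.009),cv2.boundingRect(k))
cv2.imwrite('pics/c8.png',np.hstack([cv2.resize(im,(380,286)),cv2.resize(ims[100:350,90:370],(380,286))]))
plan([(.55,.29,.21,185.2,4)])
E
```

```text
[ 0.47470487 -0.28045528  0.24137749] [179.54984228   0.329208    90.00014128] 0.42118235448073016
cover (array([545.8, 303.2]), array([254.8, 146.7]), 5.1) (104, 146, 55, 88)
cover (array([805.2, 147.6]), array([28.9, 26.2]), 44.1) (179, 100, 10, 10)
rz -0.1322  xyz 0.4741 0.0646 0.0216   (144 mm 23.8 deg)
rz -0.1322  xyz 0.4077 0.2505 0.0216   (144 mm 23.8 deg)
rz -0.1322  xyz 0.2719 0.3937 0.0216   (144 mm 23.8 deg)
rz -0.1322  xyz 0.0899 0.4699 0.0216   (144 mm 23.8 deg)
--
```

View pics/c8.png

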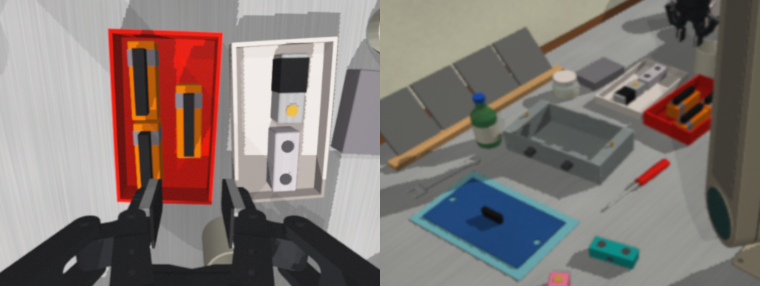

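All three packs are in the bin, wrist crop px (143,80), (188,120) and (148,160). The box is empty and the cover lies centred on the mat, so I go back for it.

Request:
play_rows --deltas "0 0 -0.026 0.08 0.01 0 0; 0 0 -0.052 0.17 0.02 0 0; 0 0 -0.08 0.27 0.035 0 0; 0 0 -0.106 0.37 0.05 0.01 0; 0 0 -0.1322 0.474 0.0646 0.0216 0"

```text
time: 36.25
tcp_pos: [0.4899, -0.1348, 0.2263]
eef_rot: [-179.8, -0.2, 114.0]
contact_force: [-0.1, -0.1, 0.3]
width: 0.499
grasp_force: 0.0
```

Request:
play_rows --deltas "0 0 -0.026 0.08 0.05 0 0; 0 0 -0.052 0.16 0.1 0 0; 0 0 -0.08 0.245 0.15 0 0; 0 0 -0.106 0.325 0.2 0.01 0; 0 0 -0.1322 0.4077 0.2505 0.0216 0"

```text
time: 36.67
tcp_pos: [0.5092, 0.0073, 0.2198]
eef_rot: [-179.8, -0.2, 137.8]
contact_force: [-0.2, 0.8, -1.1]
width: 0.495
grasp_force: 0.0
```

Request:
play_rows --deltas "0 0 -0.026 0.055 0.08 0 0; 0 0 -0.052 0.11 0.16 0 0; 0 0 -0.08 0.165 0.24 0 0; 0 0 -0.106 0.22 0.315 0.01 0; 0 0 -0.1322 0.272 0.3937 0.0216 0"

```text
time: 37.08
tcp_pos: [0.5284, 0.1492, 0.2132]
eef_rot: [-179.9, -0.2, 161.6]
contact_force: [0.5, -1.2, -0.0]
width: 0.499
grasp_force: 0.0
```

Request:
play_rows --deltas "0 0 -0.026 0.02 0.11 0 0; 0 0 -0.052 0.04 0.22 0 0; 0 0 -0.08 0.06 0.33 0 0; 0 0 -0.106 0.08 0.42 0.01 0; 0 0 -0.1322 0.09 0.47 0.0216 0"

```text
time: 37.5
tcp_pos: [0.5484, 0.2928, 0.2064]
eef_rot: [-180.0, -0.2, -174.5]
contact_force: [0.3, -0.6, -0.4]
width: 0.501
grasp_force: 0.0
```

Request:
play_rows --deltas "0 0 0 0 0 0 0; 0 0 0 0 0 0 0; 0 0 0 0 0 0 0; 0 0 0 0 0 0 0; 0 0 0 0 0 0 0"

```text
time: 37.92
tcp_pos: [0.5496, 0.289, 0.2096]
eef_rot: [-180.0, -0.0, -175.0]
contact_force: [0.6, 0.5, -0.1]
width: 0.495
grasp_force: 0.0
```

```bash
python3 - <<'E'
from h import *
im,M=shot('wrist','w15.png'); H,S,V=hsv(im); s=monitor.observe(); print(s['tcp_pos'],s['eef_rot'])
print('cover',[(rect(M,k,.009),cv2.boundingRect(k)) for k in big((H>105)&(H<128)&(S>120),1)])
x0,y0=np.round(proj(M,(.544,.302,.039))).astype(int); print(x0,y0)
m=np.zeros(V.shape,bool); m[y0-60:y0+60,x0-35:x0+35]=(V<45)[y0-60:y0+60,x0-35:x0+35]
for k in big(m,2,100): print('bar',rect(M,k,.039),cv2.boundingRect(k))
plan([(.544,.302,.015,185.2,1)])
E
```

```text
[0.54975474 0.2891014  0.20986264] [-1.79993312e+02 -2.49687310e-03 -1.74947500e+02]
cover [((array([544.2, 301.9]), array([257.9, 148.4]), 5.2), (194, 24, 161, 252))]
274 168
bar (array([542.2, 301.4]), array([50.1,  9.2]), 5.6) (269, 139, 11, 54)
rz -0.0008  xyz 0.0153 0.0445 0.6495   (195 mm 0.1 deg)
--
```

Request:
play_rows --deltas "0 0 0 0.008 0.022 0.12 0; 0 0 0 0.018 0.044 0.25 0; 0 0 0 0.0185 0.0445 0.38 0; 0 0 0 0.0185 0.0445 0.5 0; 0 0 0 0.0185 0.0445 0.57 0"

```text
time: 38.38
tcp_pos: [0.5404, 0.3012, 0.0349]
eef_rot: [-179.9, -0.3, -174.9]
contact_force: [-0.3, -0.4, -0.3]
width: 0.499
grasp_force: 0.0
```

Request:
play_rows --deltas "0 0 0 0 0 0.03 0; 0 0 0 0 0 0.055 0; 0 0 0 0 0 0.072 0; 0 0 0 0 0 0.077 0; 0 0 0 0 0 0.077 0"

```text
time: 38.8
tcp_pos: [0.5443, 0.3033, 0.017]
eef_rot: [180.0, 0.1, -174.9]
contact_force: [-0.2, -0.3, -0.7]
width: 0.497
grasp_force: 0.0
```

Request:
play_rows --deltas "0 0 0 0 0 0 -0.9; 0 0 0 0 0 0 -0.9; 0 0 0 0 0 0 -0.9; 0 0 0 0 0 0 -0.9; 0 0 0 0 0 0 -0.9" --grip_force 100

```text
time: 39.22
tcp_pos: [0.5441, 0.3033, 0.0173]
eef_rot: [180.0, 0.1, -174.8]
contact_force: [-0.7, -2.1, 5.9]
width: 0.114
grasp_force: 98.5
```

Request:
play_rows --deltas "0 0 0 0 0 -0.03 -0.9; 0 0 0 0 0 -0.1 -0.9; 0 0 0 0 0 -0.2 -0.9; 0 0 0 0 0 -0.32 -0.9; 0 0 0 0 0 -0.44 -0.9"

```text
time: 39.63
tcp_pos: [0.5408, 0.3021, 0.1472]
eef_rot: [-179.9, -0.3, -174.8]
contact_force: [1.6, -0.7, -3.4]
width: 0.114
grasp_force: 97.7
```

```bash
python3 - <<'E'
from h import *
s=monitor.observe(); print(s['tcp_pos'],s['eef_rot'],s['width'],s['contact_force'])
plan([(.555,.10,.19,187.5,1),(.5855,.0228,.15,188.5,1)])
E
```

```text
[0.54084575 0.30212972 0.14719488] [-179.92221909   -0.27231451 -174.83903951] 0.11449172789012525 [ 1.58465028 -0.73083423 -3.42302106]
rz -0.0130  xyz 0.0136 -0.6753 -0.1427   (207 mm 2.3 deg)
--
rz -0.0056  xyz -0.0672 -0.2684 0.1333   (92 mm 1.0 deg)
--
```

Request:
play_rows --deltas "0 0 0 0 -0.05 -0.02 -0.9; 0 0 0 0 -0.12 -0.05 -0.9; 0 0 -0.002 0.005 -0.2 -0.08 -0.9; 0 0 -0.004 0.008 -0.29 -0.1 -0.9; 0 0 -0.007 0.01 -0.38 -0.12 -0.9"

```text
time: 40.05
tcp_pos: [0.5486, 0.1875, 0.1824]
eef_rot: [-180.0, -0.2, -173.5]
contact_force: [-0.1, -0.4, -4.8]
width: 0.116
grasp_force: 97.9
```

Request:
play_rows --deltas "0 0 0 0 -0.08 0 -0.9; 0 0 -0.002 -0.01 -0.16 0 -0.9; 0 0 -0.004 -0.02 -0.23 0 -0.9; 0 0 -0.006 -0.03 -0.29 0 -0.9; 0 0 -0.008 -0.035 -0.33 0 -0.9"

```text
time: 40.47
tcp_pos: [0.5705, 0.0894, 0.1818]
eef_rot: [-180.0, -0.2, -172.2]
contact_force: [-0.6, 0.2, -4.4]
width: 0.117
grasp_force: 97.9
```

```bash
python3 - <<'E'
from h import *
s=monitor.observe(); print(s['tcp_pos'],s['eef_rot'],s['width'],s['contact_force'])
plan([(.5856,.0232,.14,188.55,1)])
E
```

```text
[0.57051539 0.0894147  0.18184126] [-179.95757742   -0.19500171 -172.22843683] 0.11672851596503471 [-0.58215077  0.22078821 -4.38600082]
rz -0.0043  xyz -0.0200 -0.2255 0.1395   (80 mm 0.8 deg)
--
```

Request:
play_rows --deltas "0 0 -0.001 -0.004 -0.05 0.03 -0.9; 0 0 -0.002 -0.008 -0.11 0.07 -0.9; 0 0 -0.003 -0.013 -0.165 0.105 -0.9; 0 0 -0.004 -0.017 -0.205 0.13 -0.9; 0 0 -0.0043 -0.02 -0.2255 0.1395 -0.9"

```text
time: 40.88
tcp_pos: [0.5848, 0.0241, 0.139]
eef_rot: [180.0, -0.3, -171.5]
contact_force: [-0.8, -0.0, -4.0]
width: 0.117
grasp_force: 97.9
```

Request:
play_rows --deltas "0 0 0 0 0 0 -0.9; 0 0 0 0 0 0 -0.9; 0 0 0 0 0 0 -0.9; 0 0 0 0 0 0 -0.9; 0 0 0 0 0 0 -0.9"

```text
time: 41.3
tcp_pos: [0.5873, 0.0265, 0.1426]
eef_rot: [-180.0, 0.1, -171.3]
contact_force: [0.1, -0.2, -4.9]
width: 0.117
grasp_force: 97.9
```

```bash
python3 - <<'E'
from h import *
s=monitor.observe(); print(s['tcp_pos'],s['eef_rot'],s['width'],s['contact_force'])
zu=s['tcp_pos'][2]-.0117
im,M=shot('wrist','w16.png'); H,S,V=hsv(im)
k=big((H>105)&(H<128)&(S>110),1)[0]; print('cover wrist',rect(M,k,zu+.005),cv2.boundingRect(k))
q=proj(M,(.472,.006,zu)); print(q)
imt,Mt=shot('top','t7.png')
cv2.imwrite('pics/c9.png',np.hstack([cv2.resize(im,(380,286)),cv2.resize(imt[110:240,170:290],(400,286))]))
plan([(.5856,.0232,.1,188.55,1)])
E
```

```text
[0.58731292 0.02650444 0.14257631] [-1.79995835e+02  7.02431968e-02 -1.71302056e+02] 0.11727223814534064 [ 0.08434322 -0.17997508 -4.94933296]
cover wrist (array([550.7,  19.1]), array([147.7, 140.8]), -81.3) (72, 0, 372, 309)
[255.78752809 -24.84815624]
rz 0.0007  xyz 0.0068 -0.0095 0.1412   (42 mm -0.1 deg)
--
```

View pics/c9.png

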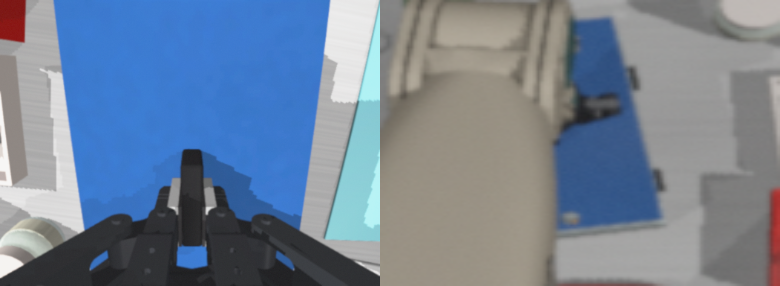

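The bar is centred in the jaws, wrist crop px (192,200), and the near hole shows in the top crop at (571,217). I check the hole against where it must be.

```bash
python3 - <<'E'
from h import *
s=monitor.observe(); p=s['tcp_pos']; zu=p[2]-.0117; print(p,s['eef_rot'])
Mt=model('top'); im=cv2.imread('pics/t7.png')
print('hole seen',onz(Mt,(227.3,208.6),zu+.005))
a=np.deg2rad(8.7); print('hole expected',p[:2]-116e-3*np.array([np.cos(a),np.sin(a)]))
# cover side edges at wrist: fit left/right edges of the blue at rows 20..200
imw=cv2.imread('pics/w16.png'); M=model('wrist'); H,S,V=hsv(imw); b=(H>105)&(H<128)&(S>110)
L=[];Rr=[]
for r in range(20,230,10):
    c=np.flatnonzero(b[r]); L.append(onz(M,(c[0],r),zu+.005)[:2]); Rr.append(onz(M,(c[-1]+1,r),zu+.005)[:2])
for e in(L,Rr):
    e=np.array(e); f=np.polyfit(e[:,0],e[:,1],1); print('yaw %.2f'%np.rad2deg(np.arctan(f[0])),'y at x=p: %.4f'%np.polyval(f,p[0]))
plan([(.5856,.0232,.095,188.55,1)])
E
```

```text
[0.58717721 0.0263315  0.14235058] [-1.79998362e+02  4.78140817e-02 -1.71315603e+02]
hole seen [0.47415962 0.00661346 0.13565058]
hole expected [0.47251192 0.00878525]
yaw 8.90 y at x=p: -0.0497
yaw 8.90 y at x=p: 0.0996
rz 0.0007  xyz 0.0068 -0.0095 0.1578   (47 mm -0.1 deg)
--
```

Request:
play_rows --deltas "0 0 0.0007 0.004 -0.006 0.03 -0.9; 0 0 0.0007 0.0055 -0.009 0.07 -0.9; 0 0 0.0007 0.0055 -0.009 0.105 -0.9; 0 0 0.0007 0.0055 -0.009 0.122 -0.9; 0 0 0.0007 0.0055 -0.009 0.127 -0.9"

```text
time: 41.82
tcp_pos: [0.5837, 0.0229, 0.1011]
eef_rot: [179.9, -0.3, -171.5]
contact_force: [-0.8, -0.4, -4.9]
width: 0.115
grasp_force: 98.1
```

Request:
play_rows --deltas "0 0 0 0 0 0 -0.9; 0 0 0 0 0 0 -0.9; 0 0 0 0 0 0 -0.9; 0 0 0 0 0 0 -0.9; 0 0 0 0 0 0 -0.9"

```text
time: 42.23
tcp_pos: [0.5863, 0.0228, 0.1044]
eef_rot: [-180.0, 0.1, -171.5]
contact_force: [0.5, 0.1, -4.7]
width: 0.116
grasp_force: 98.1
```

Request:
play_rows --deltas "0 0 0 0 0 0 -0.9; 0 0 0 0 0 0 -0.9; 0 0 0 0 0 0 -0.9; 0 0 0 0 0 0 -0.9; 0 0 0 0 0 0 -0.9"

```text
time: 42.65
tcp_pos: [0.5857, 0.0229, 0.1037]
eef_rot: [180.0, -0.0, -171.5]
contact_force: [0.5, 0.2, -5.0]
width: 0.115
grasp_force: 98.1
```

Settled within 1 mm of the original grasp pose. I lower it slowly over the pins.

Request:
play_rows --deltas "0 0 0 0 0 0.006 -0.9; 0 0 0 0 0 0.012 -0.9; 0 0 0 0 0 0.018 -0.9; 0 0 0 0 0 0.023 -0.9; 0 0 0 0 0 0.026 -0.9"

```text
time: 43.07
tcp_pos: [0.5854, 0.0228, 0.0955]
eef_rot: [180.0, -0.0, -171.5]
contact_force: [-0.8, 0.3, -5.2]
width: 0.115
grasp_force: 98.1
```

Request:
play_rows --deltas "0 0 0 0 0 0.006 -0.9; 0 0 0 0 0 0.012 -0.9; 0 0 0 0 0 0.018 -0.9; 0 0 0 0 0 0.023 -0.9; 0 0 0 0 0 0.025 -0.9"

```text
time: 43.48
tcp_pos: [0.5855, 0.0229, 0.0881]
eef_rot: [180.0, -0.0, -171.5]
contact_force: [-0.1, 0.3, -4.6]
width: 0.116
grasp_force: 98.1
```

Request:
play_rows --deltas "0 0 0 0 0 0.003 -0.9; 0 0 0 0 0 0.005 -0.9; 0 0 0 0 0 0.005 -0.9; 0 0 0 0 0 0.005 -0.9"

```text
time: 43.82
tcp_pos: [0.5858, 0.0228, 0.0873]
eef_rot: [-180.0, 0.0, -171.5]
contact_force: [-1.6, 0.4, -2.3]
width: 0.113
grasp_force: 98.5
```

Request:
play_rows --deltas "0 0 0 0 0 0 -0.5; 0 0 0 0 0 0 0; 0 0 0 0 0 0 0; 0 0 0 0 0 0 0; 0 0 0 0 0 -0.04 0"

```text
time: 44.23
tcp_pos: [0.584, 0.0229, 0.0973]
eef_rot: [179.9, -0.2, -171.5]
contact_force: [0.7, -0.2, -0.8]
width: 0.498
grasp_force: 0.0
```

Request:
play_rows --deltas "0 0 0 0 0 -0.08 0; 0 0 0 0 0 -0.2 0; 0 0 0 0 0 -0.32 0; 0 0 0 0 0 -0.42 0; 0 0 0 0 0 -0.45 0"

```text
time: 44.65
tcp_pos: [0.5892, 0.0226, 0.2414]
eef_rot: [-179.9, 0.6, -171.5]
contact_force: [-0.1, -0.9, 0.8]
width: 0.501
grasp_force: 0.0
```

Request:
play_rows --deltas "0 0 0 0.1 0 0 0; 0 0 0 0.2 0 0 0; 0 0 0 0.3 0 0 0; 0 0 0 0.4 0 0 0; 0 0 0 0.45 0 0 0"

```text
time: 45.07
tcp_pos: [0.4485, 0.0029, 0.2339]
eef_rot: [180.0, -0.1, -171.5]
contact_force: [0.6, 0.4, 0.7]
width: 0.499
grasp_force: 0.0
```

Request:
play_rows --deltas "0 0 0 0 -0.12 -0.05 0; 0 0 0 0 -0.25 -0.1 0; 0 0 0 0 -0.38 -0.15 0; 0 0 0 0 -0.5 -0.15 0; 0 0 0 0 -0.5 -0.15 0"

```text
time: 45.48
tcp_pos: [0.4763, -0.1513, 0.2807]
eef_rot: [-179.7, 0.2, -171.8]
contact_force: [0.9, 0.4, -0.2]
width: 0.501
grasp_force: 0.0
```

```bash
python3 - <<'E'
from h import *
s=monitor.observe(); print(s['tcp_pos'],s['eef_rot'])
imt,M=shot('top','t8.png'); ims,Ms=shot('side','s3.png'); H,S,V=hsv(imt)
roi=np.zeros(V.shape,bool); roi[110:230,175:270]=1
print('cover',rect(M,np.vstack(big((H>105)&(H<128)&(S>110)&roi,3)),.079))
cv2.imwrite('pics/c10.png',np.hstack([cv2.resize(imt[100:250,165:375],(420,300)),cv2.resize(ims[160:270,160:300],(380,300))]))
E
```

```text
[ 0.47633905 -0.15128742  0.28065285] [-179.70343178    0.20192379 -171.82458604]
cover (array([586.8,  22.3]), array([257.8, 150.4]), 8.5)
```

View pics/c10.png

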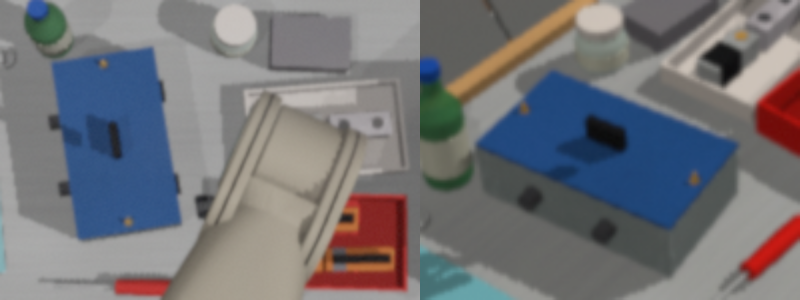

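The cover sits flat on the rim with both pins through it, top crop px (103,62) and (128,220), and measures within 1 mm of where it started. The parts in tray and bin look undisturbed as far as the arm lets me see. I hand in.

```bash
python3 -c "
from plant import ticket
print(ticket.sign_off())"
```

```text
the job is handed in; nothing more can be done
None
```

I handed in the job at about 46 s with no verdict returned: valve and solenoid in the tray (no regulator was present), all three packs in the bin, and the cover back over both pins and flat on the rim; I viewed 15 pictures, one over the limit of 14.

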